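# Drive out a stuck clevis pin and shut the guard

### The arm

A 7-joint arm with a two-finger parallel gripper is mounted at the origin on a cart in front of the work surface, level with it; the furniture and walls round the work are solid. World frame = base frame: x ahead of the robot, y to its left, z up, the work surface at z = 0. Lengths are in m, angles in rad, forces in N, time in s.
With the tool pointing down it reaches from about 0.425 to 0.95 m from the base axis. Payload 16.7 kg.
Tool frame: the origin (TCP) lies midway between the tips of the shut fingers; the grasp point (between the pads) lies 19 mm behind it (env.pinch_z is the distance from the TCP to the grasp point, in m); z points along the fingers, y is the direction in which the jaws open and shut (so a half turn about z gives the same grasp; the last joint's range is limited). The gripper opens to 94 mm and grips with 3 to 60 N. Pads are 16 mm wide; open, the fingers measure 119 mm over their backs; the gripper's body (75 mm by 177 mm) begins 78 mm behind the grasp point.
Start: joints at [-1.411, 0.426, 0.074, 1.606, -0.034, 1.111, -0.067], TCP at [0.205, 0.643, 0.205] pointing down, gripper open.
Joint ranges: [-2.85, 2.85], [-0.5, 2.14], [-1.23, 1.37], [0.21, 2.46], [-1.02, 4.16], [0.16, 2.05], [-2.73, 2.73]. Speed limits (rad/s): [1.89, 1.89, 2.39, 2.39, 3.01, 3.01, 3.01].

### API

Orientations are given as [roll, pitch, yaw] about the fixed x, y, z axes, in that order (R = Rz(yaw) Ry(pitch) Rx(roll)).
In Python, from cell import env, optics gives the robot as it stands.
- The arm moves only by the tool arm_command, never from a script. Its arguments are lists of equal length, an entry for each row: "grip": the closure, from -1 (fully open) to 1 (shut), so that 0 is half open; "slide": the shift along the tool's x, y, z in units of 2 cm (1.0 is 2 cm), a list of three; "angular": the turn, a rotation vector about the tool's x, y, z in units of 0.08 rad (1.0 is 0.08 rad), a list of three. In form: {"grip": [grip, ...], "slide": [[x, y, z], ...], "angular": [[wx, wy, wz], ...]}. A call has 1 to 20 rows; each row shifts and turns the commanded pose from where the row before left it, along the tool's axes as they then stand; what a row does not reach is not made up. A row lasts 1/12 s, in which the tool goes at most 41.7 mm and 7.16 degrees, less where a joint would pass 70% of its speed; a pose out of reach is approached as far as the arm can. A call with a number of a shift or a turn outside -1 to 1 is refused whole. A call with a gripper value outside its range is refused whole. The fingers move at their own pace and stop on an object; "force" is the grip in N (left out, the last holds). Time passes only in rows, so rows that do not move let the fingers close. It gives the time, the measured TCP pose, the force and the opening at its end, in the units of the state.
- env.get_obs(): the state, without advancing time (a new reading comes with each control period).
- optics.snapshot(name): name is "scene" or "top" or "wrist"; returns the picture (400x640x3 uint8, blue, green, red); there is no depth.
- optics.camera_info(name): a dict with "fx", "fy", "cx", "cy" (pixels), "rvec" (rotation vector, rad) and "tvec" (3), from world to camera coordinates, as OpenCV has them; the wrist camera has in their place "tool_from_camera" (4x4, takes a point from camera to tool coordinates, whose origin is the TCP and whose axes are the flange's). Camera axes: x right, y down, z forward; pixel columns grow to the right and rows downward; lengths in m; the calibration is good to about 2 mm. A picture is of the moment at which its call begins: read the wrist's pose just before it. camera_info takes no time and is no camera call.
- env.sign_off(): hands the job in, once; it reports no verdict.
The state is a dict: "time_s": time; "joint_pos": joint angles; "joint_vel": joint speeds; "tau": joint torques, N m; "tool_pos": TCP position; "tcp_rot": TCP orientation; "ft_force": force on the tool from outside, world axes, zero at the start; "ft_torque": the same for the moment, N m; "grip_width": finger opening in m.
Only numpy, scipy, OpenCV 4.12 (cv2) and the standard library are available. Lean on these libraries where they do the work, as an engineer would, in place of code of your own. Each camera call takes 0.05 s, during which the arm holds its last target.

### The job

Take the drift punch out of the steel punch block and with it drive the stuck brass pin down out of the clevis of the small green feed drive, from the end away from its head, until the pin drops into the pan below. Then stand the punch back in a hole of the punch block, and last slide the clear guard fully shut over the clevis until its latch catches.

Things in the scene. Friction and masses are not known exactly. Their poses are not given: they have to be found in the camera images.
- drive_unit: the feed drive, fixed to the bench: green base plate 150 x 300 x 10 mm with grey gearbox at its -y end, a dark steel clevis (fork and rod eye) on a rod along y, and a grey guide post at +y. Origin: on the bench straight below the axis of the clevis pin; z up, y along the rod and the guard rails.
- bore_mouth (a point): centre of the upper mouth of the clevis's vertical bore, 103 mm above the bench, in the flat 42 x 50 mm top of the fork. The bore runs straight down through the clevis, 36 mm long, 16.5 mm wide at the mouth and 14 mm between its grips further down. Nothing but the pin is in it; below it is 54 mm of free space over the pan.
- pin_center (a point): the stuck brass clevis pin, at half its length: shank 14 mm thick, 30 mm long, with a head 20 mm wide and 4 mm thick at its lower end, under the clevis. Its plain upper end stands 6 mm below the bore mouth. Friction holds it (about 7 to 11 N to push) until its upper end is 26 mm below the mouth; then it falls out. 40 g.
- pan_floor (a point): centre of the floor of the dark open catch pan under the clevis, 94 x 90 mm, 22 mm high walls, floor 13 mm above the bench.
- punch_center (a point): the drift punch, dark steel, 96 mm long and 10 mm thick, at half its length. It stands nose down in the punch block, its thick end up; the only one of the punches there that is loose. Its own z axis points along the punch to the nose (down at the start). 44 g.
- punch_nose (a point): the end face of the nose of that punch, 48 mm along its z axis from its centre. The punch reaches 10 mm thick (to be reckoned with for clearances) right to the nose.
- punch_block: drilled dark steel block 36 x 188 x 22 mm, heavy and fixed, origin at the centre of its underside, long along its y. A row of nine holes at its y = -78, -58.5, -39, -19.5, 0, 19.5, 39, 58.5 and 78 mm, each 14 mm across in x and 12 mm in y, 16 mm deep (floor 6 mm above the bench). Two other punches stand fixed in the holes at y = 58.5 and 78 mm; the loose one in the hole at -39.
- home_hole (a point): centre of the mouth of the hole in which the loose punch stands at the start, 22 mm above the bench.
- guard (a joint): travel of the guard along the unit's +y in m: 0 is wide open, parked over the gearbox; 0.105 is fully shut over the clevis (end stop). It starts between 0 and 0.02. It slides with about 2 N; over the last 20 mm or so the latch adds up to about 6 N, then it springs up with a click behind the guard's tooth.
- guard_grip (a point): centre of the upright part of the black handle on top of the guard: 50 mm along the unit's x, 12 mm thick along its y, from 136 mm to 166 mm above the bench (the point is 154 mm up). It stands free for pinching from above. The guard is a clear hood with yellow edges, 120 x 120 mm, its top 132 mm above the bench.
- latch (a joint): how far the brass spring latch is pressed down, m: 0 is up (at rest, or caught behind the guard's tooth), up to 0.008 while the tooth rides over it.

How it is judged:
By the outcome, as a careful person would: the job done as asked, in the order asked, and still so for the second after the job is handed in, with the robot touching nothing.
It also fails if it takes over 61 s, if anything falls off the work surface, if the arm or the gripper's body presses on something with over 40 N, if the wrist force passes 120 N, or if a joint passes its speed limit or range.

## Working session

There is one attempt and no reset: what is moved stays moved. The work goes in short steps, Python scripts to look and compute and a tool call to move; the robot and the scene stay as the last step left them, time stands still between calls to the robot, and variables do not carry over. Pictures are saved under pics/ and viewed, and the job is handed in when it is done.

Besides the shell and the picture viewer there is one more tool, called after "Request:" as name(argument=value, ...) on one line, values as JSON. arm_command: Moves the arm, as the interface text tells. Its arguments: {"type":"object","properties":{"grip":{"type":"array","items":{"type":"number"}},"slide":{"type":"array","items":{"type":"array","items":{"type":"number"}}},"angular":{"type":"array","items":{"type":"array","items":{"type":"number"}}},"force":{"type":"number"}},"required":["grip","slide","angular"]}

```bash
ls; mkdir -p pics; python3 - <<'E'
from cell import env, optics
import cv2
print(env.get_obs()); print(env.pinch_z)
for n in ("scene","top","wrist"):
    print(n,optics.camera_info(n))
for n in ("scene","top","wrist"):
    cv2.imwrite(f"pics/{n}0.png",optics.snapshot(n))
E
```

```text
pics
{'time_s': 0.0, 'joint_pos': array([-1.41149844,  0.42671125,  0.07384697,  1.60660376, -0.03409873,
        1.11077201, -0.06708712]), 'joint_vel': array([ 7.06690076e-04, -3.18065500e-04, -3.46627153e-04, -1.66015507e-04,
        9.42661470e-05,  1.03100987e-03,  1.38649653e-03]), 'tau': array([ 6.05574087e-06, -9.35827088e+01,  3.66644450e+00, -4.54170728e+01,
       -4.88731102e-02,  2.04206613e-02,  1.19838924e-04]), 'tool_pos': array([0.20503875, 0.6426564 , 0.20479076]), 'tcp_rot': array([-3.14036074e+00,  8.94974694e-05,  2.83278028e+00]), 'ft_force': array([-0.86827506,  0.70040086,  0.58849516]), 'ft_torque': array([0.03660974, 0.04315707, 0.02340826]), 'grip_width': 0.09385504441961195}
0.0188
scene {'fx': 456.31597886408804, 'fy': 456.31597886408804, 'cx': 319.74589265297897, 'cy': 202.7692255995415, 'rvec': array([ 1.20886969, -2.02127747,  1.18072071]), 'tvec': array([0.34815828, 0.31881486, 0.53724312])}
top {'fx': 442.0041949338965, 'fy': 442.0041949338965, 'cx': 324.5108789755706, 'cy': 202.67053641255973, 'rvec': array([ 2.17811913, -2.1670461 ,  0.06345525]), 'tvec': array([0.10455846, 0.55327822, 1.01009675])}
wrist {'fx': 292.52662084475554, 'fy': 292.52662084475554, 'cx': 318.5528704035442, 'cy': 194.94884732124288, 'tool_from_camera': array([[ 7.26527324e-05, -9.73165461e-01, -2.30106456e-01,
         6.64340467e-02],
       [ 9.99999987e-01,  3.77559504e-05,  1.56057962e-04,
        -6.39514666e-04],
       [-1.43182330e-04, -2.30106464e-01,  9.73165451e-01,
        -1.78366362e-01],
       [ 0.00000000e+00,  0.00000000e+00,  0.00000000e+00,
         1.00000000e+00]])}
```

View pics/scene0.png

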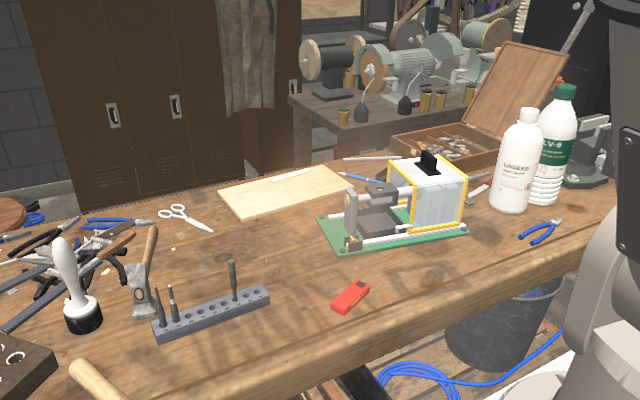

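View pics/top0.png

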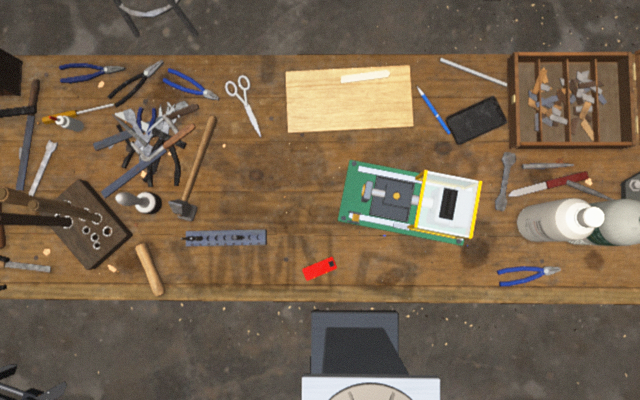

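View pics/wrist0.png

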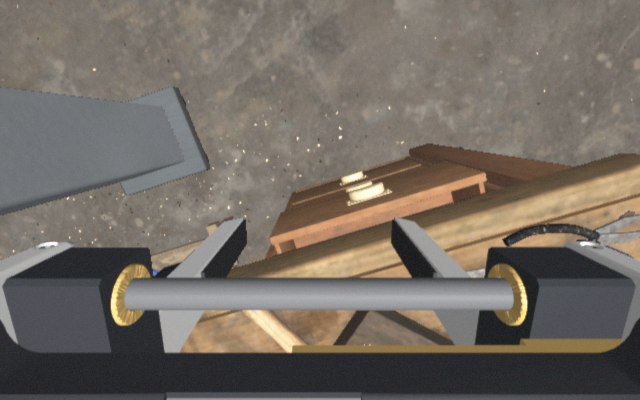

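```bash
cat > h.py <<'E'
import numpy as np, cv2
from scipy.spatial.transform import Rotation as Ro
from cell import env, optics
def cam(n,obs=None):
    c=optics.camera_info(n); K=np.array([[c['fx'],0,c['cx']],[0,c['fy'],c['cy']],[0,0,1.]])
    if n=='wrist':
        o=obs or env.get_obs(); T=np.eye(4); T[:3,:3]=Ro.from_euler('xyz',o['tcp_rot']).as_matrix(); T[:3,3]=o['tool_pos']
        W=np.linalg.inv(T@c['tool_from_camera']); R=W[:3,:3]; t=W[:3,3]
    else:
        R=cv2.Rodrigues(c['rvec'])[0]; t=c['tvec']
    return K,R,t
def proj(C,P):
    K,R,t=C; p=K@(R@np.asarray(P,float)+t); return p[:2]/p[2]
def onz(C,uv,z):
    K,R,t=C; d=R.T@np.linalg.solve(K,[uv[0],uv[1],1.]); c=-R.T@t; return c+d*(z-c[2])/d[2]
def tri(C1,u1,C2,u2):
    A=[];b=[]
    for (K,R,t),u in ((C1,u1),(C2,u2)):
        d=R.T@np.linalg.solve(K,[u[0],u[1],1.]); d/=np.linalg.norm(d); c=-R.T@t
        M=np.eye(3)-np.outer(d,d); A.append(M); b.append(M@c)
    X=np.linalg.lstsq(np.vstack(A),np.hstack(b),rcond=None)[0]
    return X, proj(C1,X)-u1, proj(C2,X)-u2
def crop(img,x0,y0,x1,y1,s,name):
    cv2.imwrite(name,cv2.resize(img[y0:y1,x0:x1],None,fx=s,fy=s,interpolation=cv2.INTER_CUBIC))
E
python3 - <<'E'
from h import *
np.set_printoptions(precision=4,suppress=True)
for n in('scene','top'):
    C=cam(n); print(n,-C[1].T@C[2],C[1][2]); print(proj(C,[.205,.643,.205]),proj(C,[0,0,0]))
im=cv2.imread('pics/top0.png'); crop(im,330,150,490,255,5,'pics/t1.png'); crop(im,175,220,275,255,8,'pics/t2.png')
im=cv2.imread('pics/scene0.png'); crop(im,310,140,480,255,4,'pics/s1.png'); crop(im,140,250,280,345,5,'pics/s2.png')
E
```

```text
scene [-0.0992  0.459   0.5394] [ 0.7579 -0.4216 -0.4978]
[-125.4342  485.0348] [615.4597 473.5597]
top [0.4728 0.0874 1.0518] [ 0.0775  0.0194 -0.9968]
[ 37.816  377.6552] [370.2642 444.7773]
```

View pics/t1.png

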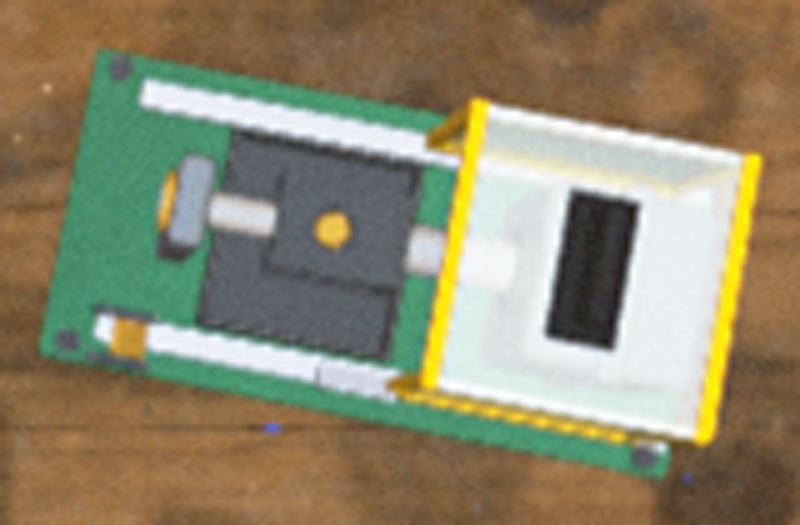

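View pics/t2.png

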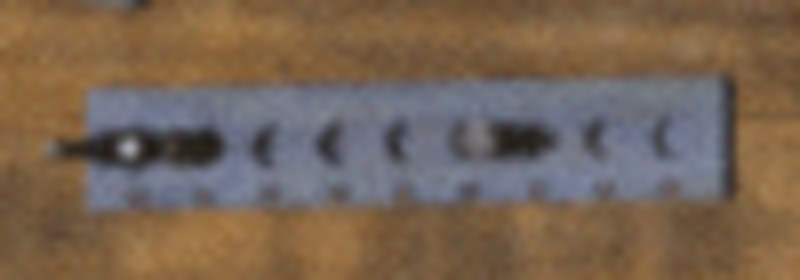

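View pics/s1.png

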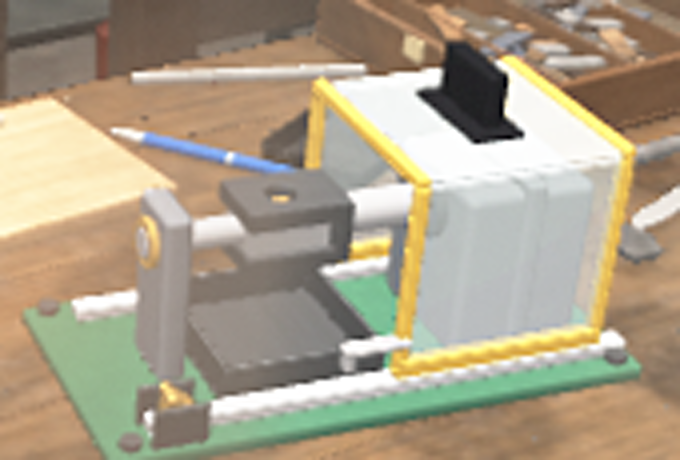

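View pics/s2.png

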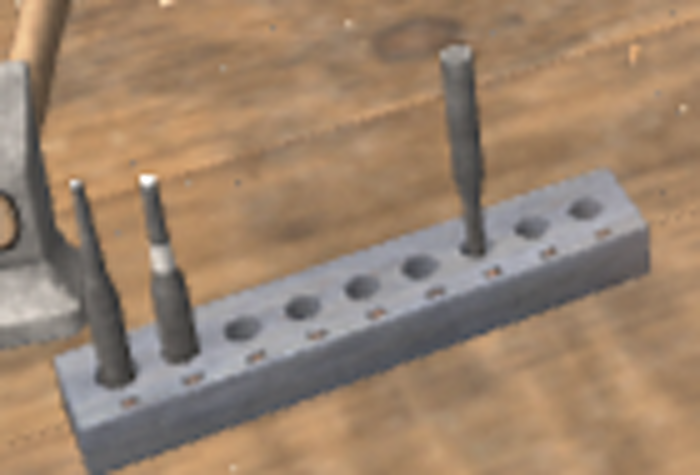

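```bash
python3 - <<'E'
from h import *
np.set_printoptions(precision=4,suppress=True)
T=cam('top');S=cam('scene')
t1=lambda u,v:np.array([330+(u+.5)/5-.5,150+(v+.5)/5-.5])
t2=lambda u,v:np.array([175+(u+.5)/8-.5,220+(v+.5)/8-.5])
s1=lambda u,v:np.array([310+(u+.5)/4-.5,140+(v+.5)/4-.5])
s2=lambda u,v:np.array([140+(u+.5)/5-.5,250+(v+.5)/5-.5])
print('bore',tri(T,t1(332,230),S,s1(281,193)), onz(T,t1(332,230),.097),onz(S,s1(281,192),.103))
print('punchtop',tri(T,t2(472,138),S,s2(456,50)))
print('block corners top', [onz(T,t2(*p),.022) for p in((88,92),(722,79),(726,196),(88,208))])
print('block corners scene', [onz(S,s2(*p),.022) for p in((57,360),(603,170),(648,232),(82,430))])
print('home scene',onz(S,s2(473,246),.022), 'holes', onz(S,s2(243,328),.022),onz(S,s2(586,208),.022))
print('holes top',onz(T,t2(262,144),.022),onz(T,t2(662,136),.022))
# unit yaw: base plate corners z=.01
print('plate top',[onz(T,t1(*p),.01) for p in((98,50),(40,354),(668,476))])
print('handle', [onz(T,t1(*p),.166) for p in((572,190),(638,199),(614,350),(547,340))])
print('handle scene top',[onz(S,s1(*p),.166) for p in((447,42),(462,42),(508,68),(492,72))])
E
```

```text
bore (array([ 0.562 , -0.0482,  0.1034]), array([0.2228, 0.156 ]), array([-0.2863, -0.0044])) [ 0.563  -0.0486  0.097 ] [ 0.5633 -0.0499  0.103 ]
punchtop (array([0.4718, 0.3003, 0.1035]), array([0.2264, 0.1   ]), array([-0.3369, -0.0422]))
block corners top [array([0.4847, 0.4321, 0.022 ]), array([0.4896, 0.2463, 0.022 ]), array([0.4556, 0.2446, 0.022 ]), array([0.451 , 0.4311, 0.022 ])]
block corners scene [array([0.4834, 0.4323, 0.022 ]), array([0.4888, 0.2478, 0.022 ]), array([0.4521, 0.2466, 0.022 ]), array([0.45  , 0.4315, 0.022 ])]
home scene [0.4728 0.3006 0.022 ] holes [0.4703 0.3778 0.022 ] [0.473  0.2604 0.022 ]
holes top [0.4699 0.3806 0.022 ] [0.4729 0.2635 0.022 ]
plate top [array([0.6568, 0.0495, 0.01  ]), array([0.512 , 0.0765, 0.01  ]), array([ 0.4565, -0.2166,  0.01  ])]
handle [array([ 0.5729, -0.1349,  0.166 ]), array([ 0.5694, -0.1612,  0.166 ]), array([ 0.5088, -0.1506,  0.166 ]), array([ 0.5127, -0.1241,  0.166 ])]
handle scene top [array([ 0.5648, -0.1495,  0.166 ]), array([ 0.5612, -0.1565,  0.166 ]), array([ 0.5248, -0.1556,  0.166 ]), array([ 0.5247, -0.1451,  0.166 ])]
```

Request:
arm_command(grip=[-1,-1,-1,-1,-1,-1,-1,-1,-1,-1,-1,-1,-1,-1,-1,-1,-1,-1,-1,-1], slide=[[-0.9,-0.61,0.05],[-0.9,-0.61,0.05],[-0.9,-0.61,0.05],[-0.9,-0.61,0.05],[-0.9,-0.61,0.05],[-0.9,-0.61,0.05],[-0.9,-0.61,0.05],[-0.9,-0.61,0.05],[-0.9,-0.61,0.05],[-0.9,-0.61,0.05],[-0.9,-0.61,0.05],[-0.9,-0.61,0.05],[-0.9,-0.61,0.05],[-0.9,-0.61,0.05],[-0.9,-0.61,0.05],[-0.9,-0.61,0.05],[-0.9,-0.61,0.05],[-0.9,-0.61,0.05],[-0.9,-0.61,0.05],[-0.9,-0.61,0.05]], angular=[[0,0,0],[0,0,0],[0,0,0],[0,0,0],[0,0,0],[0,0,0],[0,0,0],[0,0,0],[0,0,0],[0,0,0],[0,0,0],[0,0,0],[0,0,0],[0,0,0],[0,0,0],[0,0,0],[0,0,0],[0,0,0],[0,0,0],[0,0,0]])

```text
time_s: 1.82
tool_pos: [0.4744, 0.3002, 0.1853]
tcp_rot: [-3.141, -0.0, 2.833]
ft_force: [0.8, 0.4, 0.6]
grip_width: 0.0937
```

Request:
arm_command(grip=[-1,-1,-1,-1,-1,-1,-1,-1,-1,-1,-1,-1,-1,-1,-1,-1,-1], slide=[[0,0,0],[0,0,0],[0,0,0],[0,0,0],[0,0,0],[0,0,0],[0,0,0],[0,0,0],[0,0,0],[0,0,0],[0,0,0],[0,0,0],[0,0,0],[0,0,0],[0,0,0],[0,0,0],[0,0,0]], angular=[[0,0,1],[0,0,1],[0,0,1],[0,0,1],[0,0,1],[0,0,1],[0,0,1],[0,0,1],[0,0,1],[0,0,1],[0,0,1],[0,0,1],[0,0,1],[0,0,1],[0,0,1],[0,0,0.46],[0,0,0]])

```text
time_s: 3.23
tool_pos: [0.4738, 0.3011, 0.1853]
tcp_rot: [-3.141, 0.0, 1.594]
ft_force: [-0.3, 0.1, -0.6]
grip_width: 0.0942
```

```bash
python3 - <<'E'
from h import *
o=env.get_obs(); print(o['time_s'],o['tool_pos'],o['tcp_rot'],o['joint_pos'],o['ft_force'])
im=optics.snapshot('wrist'); cv2.imwrite('pics/w1.png',im)
C=cam('wrist',o); print(proj(C,[.4718,.3003,.102]),proj(C,[.4725,.3005,.022]))
E
```

```text
3.2333 [0.47379345 0.30113944 0.18532794] [-3.14136789e+00  2.94750003e-04  1.59408678e+00] [-1.05801962  0.27768775  0.45441079  1.9057428  -0.14426062  0.99026716
 -0.5159877 ] [-0.31146086  0.14293904 -0.61493536]
[316.69416178 199.88851655] [317.77939237 183.09627955]
```

View pics/w1.png

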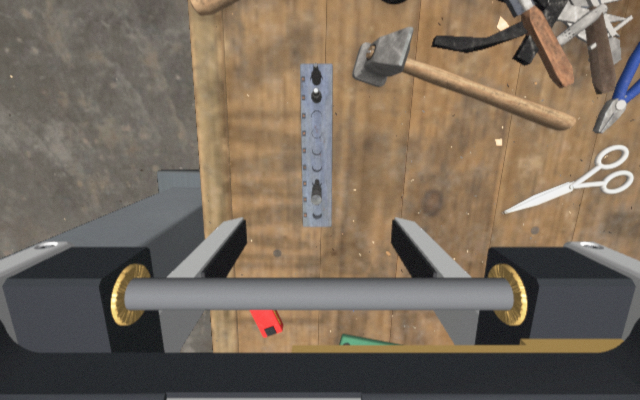

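```bash
python3 - <<'E'
from h import *
im=cv2.imread('pics/w1.png'); crop(im,280,160,350,235,8,'pics/w1c.png')
E
```

```text
(no output)
```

View pics/w1c.png

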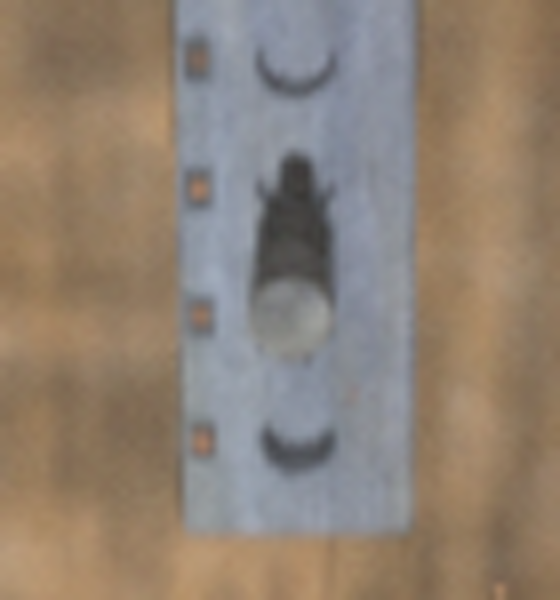

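Request:
arm_command(grip=[-1,-1,-1,-1,-1,-1,-1,-1,-1,-1], slide=[[-0.03,-0.11,0],[0,0,0.8],[0,0,0.8],[0,0,0.8],[0,0,0.8],[0,0,0.8],[0,0,0.8],[0,0,0.8],[0,0,0.8],[0,0,0.06]], angular=[[0,0,0],[0,0,0],[0,0,0],[0,0,0],[0,0,0],[0,0,0],[0,0,0],[0,0,0],[0,0,0],[0,0,0]])

```text
time_s: 4.12
tool_pos: [0.4704, 0.2996, 0.0539]
tcp_rot: [-3.139, 0.002, 1.597]
ft_force: [-0.5, 0.2, -0.8]
grip_width: 0.0941
```

```bash
python3 - <<'E'
from h import *
o=env.get_obs(); print(o['time_s'],o['tool_pos'],o['tcp_rot'],o['ft_force'])
im=optics.snapshot('wrist'); crop(im,150,60,490,260,2,'pics/w2.png')
im=optics.snapshot('scene'); crop(im,100,180,340,360,3,'pics/s3.png')
E
```

```text
4.1167 [0.4703695  0.29956884 0.05392291] [-3.13887013e+00  2.28093861e-03  1.59737779e+00] [-0.45670224  0.20141205 -0.75898311]
```

View pics/w2.png

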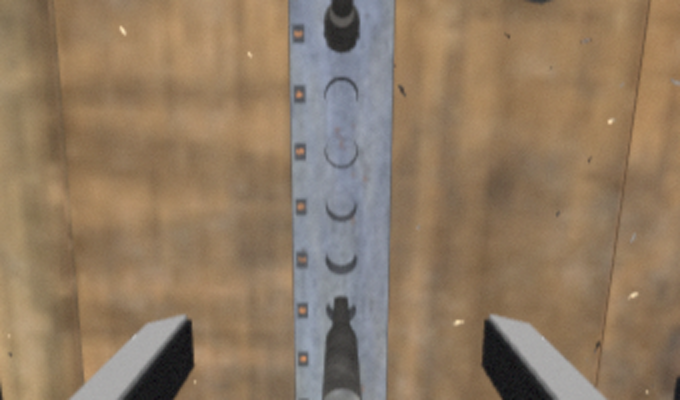

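View pics/s3.png

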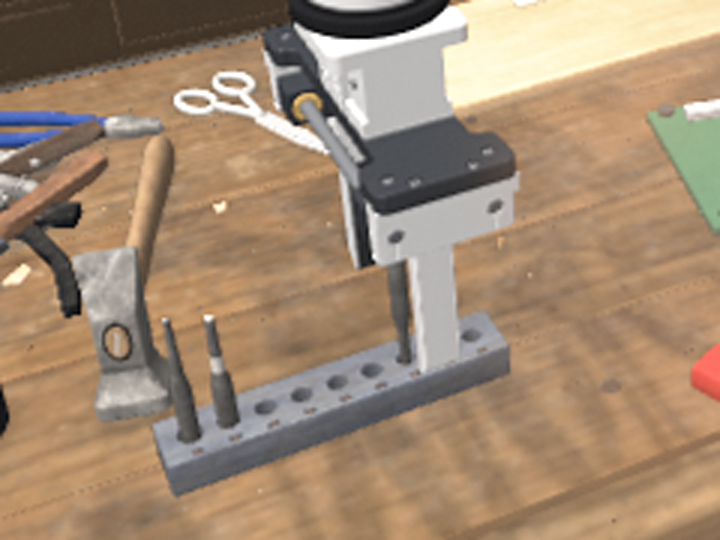

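Request:
arm_command(grip=[-1,0.5,1,1,1,1,1,1,1,1], slide=[[0,0,0],[0,0,0],[0,0,0],[0,0,0],[0,0,0],[0,0,0],[0,0,0],[0,0,0],[0,0,0],[0,0,0]], angular=[[0,0,0],[0,0,0],[0,0,0],[0,0,0],[0,0,0],[0,0,0],[0,0,0],[0,0,0],[0,0,0],[0,0,0]], force=45)

```text
time_s: 5.05
tool_pos: [0.4717, 0.3005, 0.0562]
tcp_rot: [-3.142, 0.0, 1.596]
ft_force: [-0.5, -0.2, 1.6]
grip_width: 0.0371
```

```bash
python3 - <<'E'
from h import *
o=env.get_obs(); print(o['time_s'],o['tool_pos'],o['tcp_rot'],o['ft_force'],o['grip_width'])
im=optics.snapshot('wrist'); crop(im,220,130,420,330,3,'pics/w3.png')
E
```

```text
5.05 [0.47174138 0.30047758 0.05624116] [-3.14150283e+00  7.96217399e-05  1.59596245e+00] [-0.52268166 -0.19883255  1.62325714] 0.03709480711077453
```

View pics/w3.png

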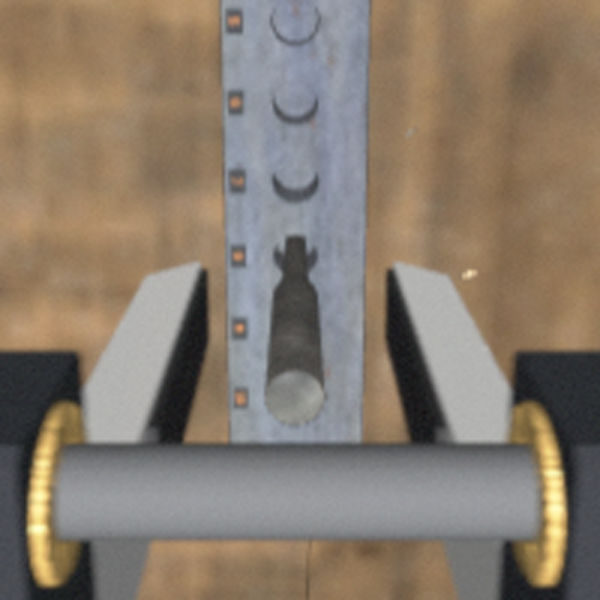

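Fingers still closing, and the punch is centred between them. Keep closing.

Request:
arm_command(grip=[1,1,1,1,1,1,1,1], slide=[[0,0,0],[0,0,0],[0,0,0],[0,0,0],[0,0,0],[0,0,0],[0,0,0],[0,0,0]], angular=[[0,0,0],[0,0,0],[0,0,0],[0,0,0],[0,0,0],[0,0,0],[0,0,0],[0,0,0]])

```text
time_s: 5.77
tool_pos: [0.4718, 0.3005, 0.0563]
tcp_rot: [-3.142, 0.0, 1.596]
ft_force: [1.1, 0.3, 0.3]
grip_width: 0.0094
```

```bash
python3 - <<'E'
from h import *
o=env.get_obs(); print(o['time_s'],o['tool_pos'],o['tcp_rot'],o['ft_force'],o['ft_torque'],o['grip_width'])
im=optics.snapshot('wrist'); crop(im,220,130,420,330,3,'pics/w4.png')
im=optics.snapshot('scene'); crop(im,180,240,300,340,6,'pics/s4.png')
E
```

```text
5.7667 [0.47176551 0.30049208 0.05626248] [-3.14157628e+00  4.35395989e-05  1.59597939e+00] [1.06950333 0.28514439 0.26824754] [-0.0812538   0.09859843 -0.00362223] 0.009415994185260427
```

View pics/w4.png

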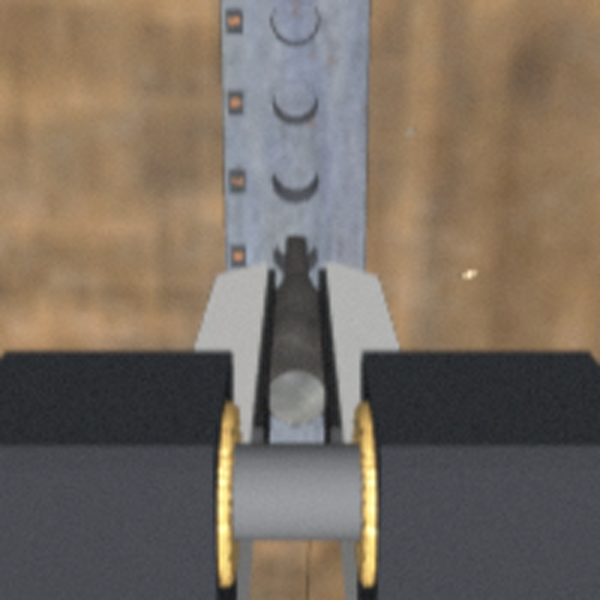

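View pics/s4.png

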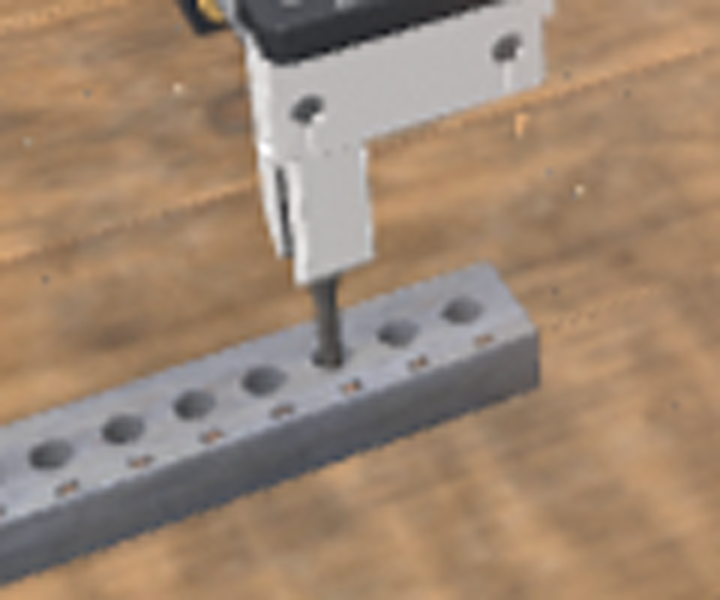

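Request:
arm_command(grip=[1,1,1,1,1,1,1,1,1,1], slide=[[0,0,-0.5],[0,0,-0.9],[0,0,-0.9],[0,0,-0.9],[0,0,-0.9],[0,0,-0.9],[0,0,-0.9],[0,0,-0.9],[0,0,-0.9],[0,0,-0.7]], angular=[[0,0,0],[0,0,0],[0,0,0],[0,0,0],[0,0,0],[0,0,0],[0,0,0],[0,0,0],[0,0,0],[0,0,0]])

```text
time_s: 6.7
tool_pos: [0.472, 0.3004, 0.2265]
tcp_rot: [3.141, -0.001, 1.596]
ft_force: [-0.4, -0.2, 0.1]
grip_width: 0.0093
```

Request:
arm_command(grip=[1,1,1,1,1,1,1,1,1,1,1,1,1,1,1,1,1,1,1,1], slide=[[-0.88,0.2,0],[-0.88,0.2,0],[-0.88,0.2,0],[-0.88,0.2,0],[-0.88,0.2,0],[-0.88,0.2,0],[-0.88,0.2,0],[-0.88,0.2,0],[-0.88,0.2,0],[-0.88,0.2,0],[-0.88,0.2,0],[-0.88,0.2,0],[-0.88,0.2,0],[-0.88,0.2,0],[-0.88,0.2,0],[-0.88,0.2,0],[-0.88,0.2,0],[-0.88,0.2,0],[-0.88,0.2,0],[-0.88,0.2,0]], angular=[[0,0,0],[0,0,0],[0,0,0],[0,0,0],[0,0,0],[0,0,0],[0,0,0],[0,0,0],[0,0,0],[0,0,0],[0,0,0],[0,0,0],[0,0,0],[0,0,0],[0,0,0],[0,0,0],[0,0,0],[0,0,0],[0,0,0],[0,0,0]])

```text
time_s: 8.37
tool_pos: [0.5606, -0.0504, 0.225]
tcp_rot: [3.141, -0.0, 1.596]
ft_force: [0.5, 0.0, -1.2]
grip_width: 0.0093
```

Request:
arm_command(grip=[1,1,1,1,1,1], slide=[[0,0,0],[0,0,0],[0,0,0],[0,0,0],[0,0,0],[0,0,0]], angular=[[0,0,0.88],[0,0,0.88],[0,0,0.88],[0,0,0],[0,0,0],[0,0,0]])

```text
time_s: 8.87
tool_pos: [0.5605, -0.0493, 0.2246]
tcp_rot: [3.141, -0.0, 1.387]
ft_force: [0.8, -0.5, 0.1]
grip_width: 0.0094
```

```bash
python3 - <<'E'
from h import *
o=env.get_obs(); print(o['time_s'],o['tool_pos'],o['tcp_rot'],o['ft_force'],o['grip_width'])
im=optics.snapshot('wrist'); cv2.imwrite('pics/w5f.png',im); crop(im,200,80,440,300,3,'pics/w5.png')
im=optics.snapshot('scene'); cv2.imwrite('pics/s5f.png',im); crop(im,310,60,490,260,3,'pics/s5.png')
im=optics.snapshot('top'); cv2.imwrite('pics/t5f.png',im); crop(im,330,140,490,255,4,'pics/t5.png')
C=cam('wrist',o); p=o['tool_pos']; R=Ro.from_euler('xyz',o['tcp_rot']).as_matrix()
print('nose',proj(C,p+R[:,2]*.0503),proj(cam('scene'),p+R[:,2]*.0503),'bore',proj(C,[.5625,-.049,.103]))
E
```

```text
8.8667 [ 0.56054678 -0.04927287  0.22460399] [ 3.14149770e+00 -1.34406942e-04  1.38741072e+00] [ 0.7945677  -0.46853002  0.11021539] 0.009419465225170297
nose [318.70814612 208.96256151] [383.28820952 156.18506446] bore [320.51279961 189.55187518]
```

View pics/w5.png

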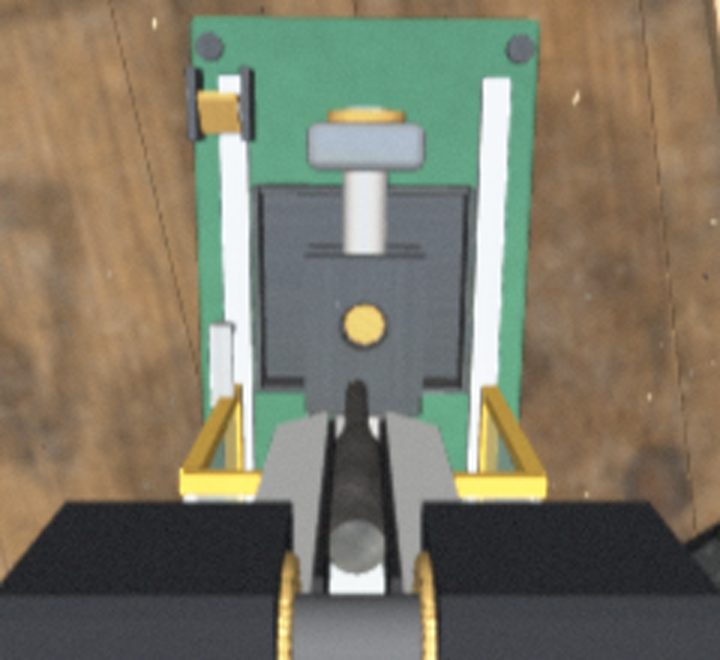

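View pics/s5.png

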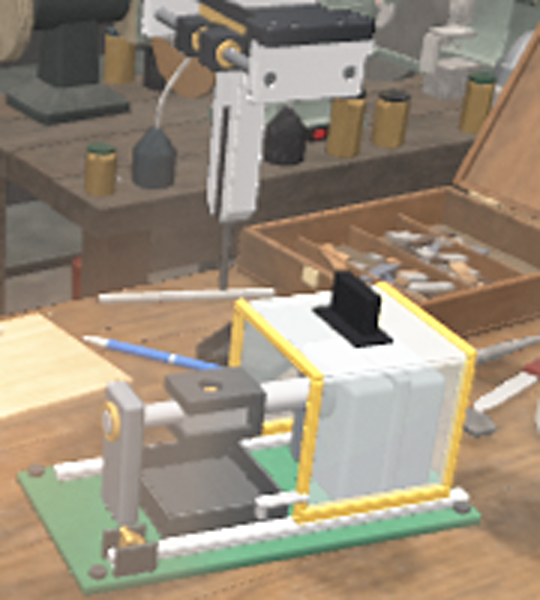

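View pics/t5.png

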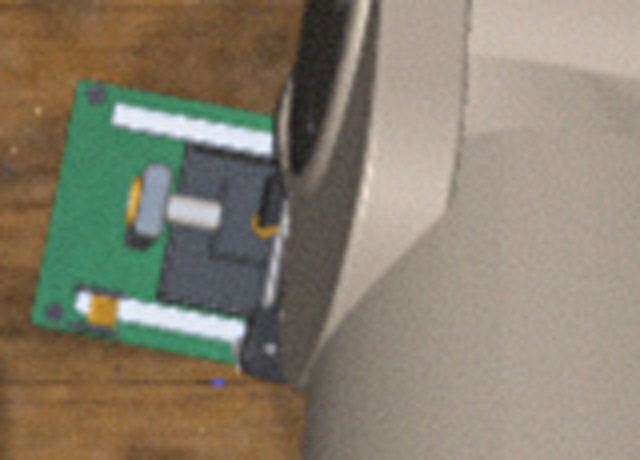

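```bash
python3 - <<'E'
from h import *
crop(cv2.imread('pics/s5f.png'),365,120,415,200,9,'pics/s5c.png')
crop(cv2.imread('pics/w5f.png'),290,170,350,240,9,'pics/w5c.png')
E
```

```text
(no output)
```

View pics/s5c.png

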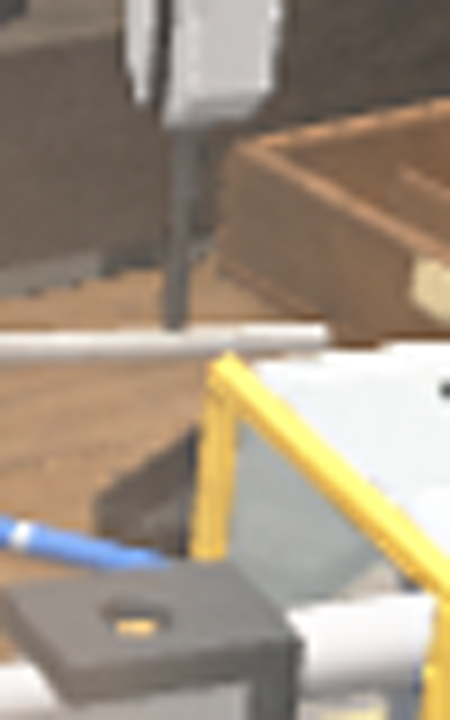

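View pics/w5c.png

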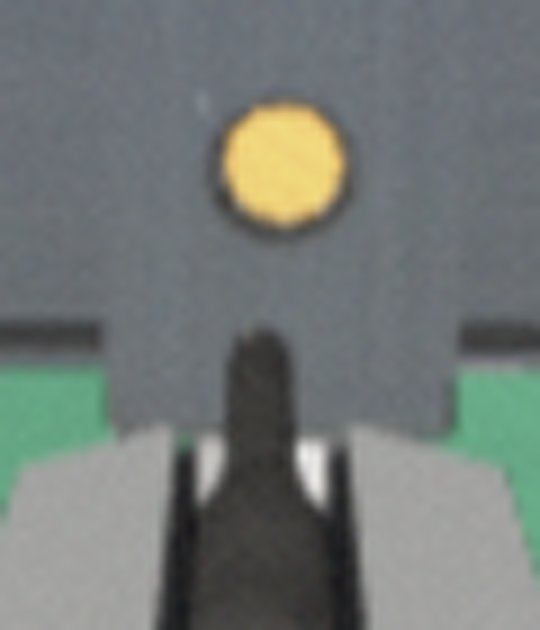

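Request:
arm_command(grip=[1,1,1,1,1,1,1,1], slide=[[0.09,0.15,0],[0,0,0.6],[0,0,0.6],[0,0,0.6],[0,0,0.6],[0,0,0.6],[0,0,0.05],[0,0,0]], angular=[[0,0,0],[0,0,0],[0,0,0],[0,0,0],[0,0,0],[0,0,0],[0,0,0],[0,0,0]])

```text
time_s: 9.68
tool_pos: [0.5633, -0.0484, 0.1623]
tcp_rot: [-3.14, 0.001, 1.384]
ft_force: [0.2, -0.5, 0.3]
grip_width: 0.0093
```

```bash
python3 - <<'E'
from h import *
o=env.get_obs(); print(o['time_s'],o['tool_pos'],o['tcp_rot'],o['ft_force'],o['grip_width'])
im=optics.snapshot('wrist'); cv2.imwrite('pics/w6f.png',im); crop(im,280,140,360,230,7,'pics/w6.png')
im=optics.snapshot('scene'); cv2.imwrite('pics/s6f.png',im); crop(im,350,150,410,215,9,'pics/s6.png')
im=optics.snapshot('top'); crop(im,360,160,430,220,9,'pics/t6.png')
C=cam('wrist',o); p=o['tool_pos']; R=Ro.from_euler('xyz',o['tcp_rot']).as_matrix(); n=p+R[:,2]*.0503;b=n.copy();b[2]=.103
for k in('wrist','scene','top'):
    print(k,proj(cam(k,o),n),proj(cam(k,o),b))
E
```

```text
9.6833 [ 0.56331186 -0.04837303  0.16226888] [-3.13992934e+00  9.40464503e-04  1.38441273e+00] [ 0.2293335 -0.5004569  0.3102448] 0.009260846348359044
wrist [318.70771797 208.96231854] [318.73057916 205.99887208]
scene [379.65692837 183.90030356] [379.31386451 187.79359116]
top [396.88727728 194.8210649 ] [396.28543379 195.21850173]
```

View pics/w6.png

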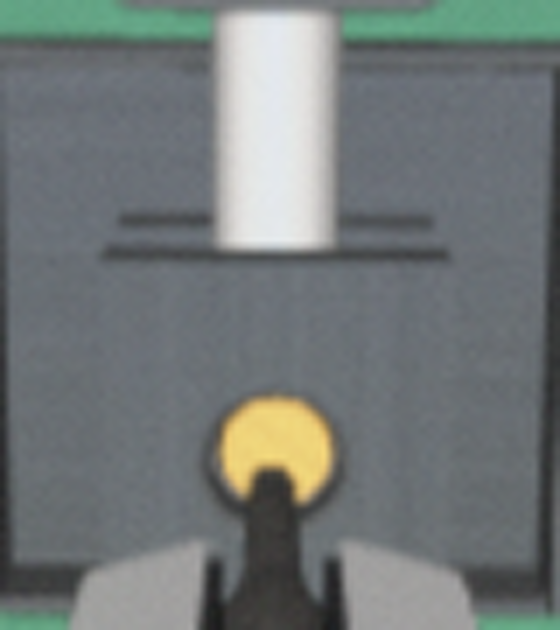

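View pics/s6.png

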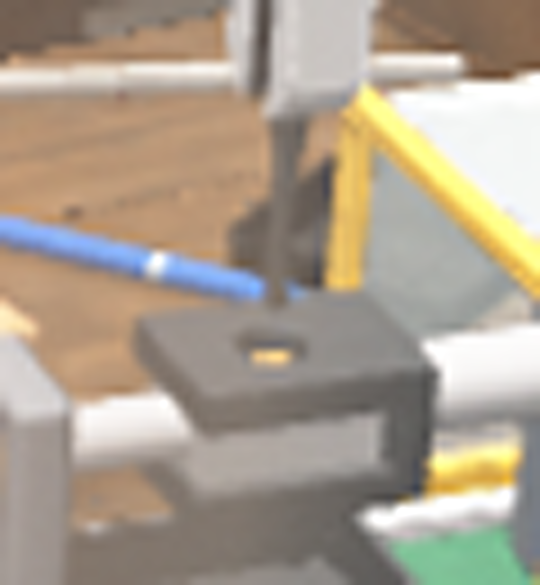

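View pics/t6.png

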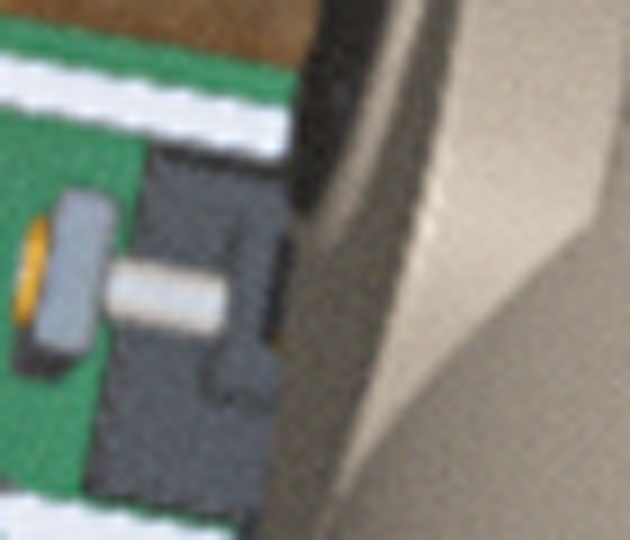

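Request:
arm_command(grip=[1,1,1,1,1,1], slide=[[0.07,0.02,0],[0,0,0.2],[0,0,0.2],[0,0,0.2],[0,0,0],[0,0,0]], angular=[[0,0,0],[0,0,0],[0,0,0],[0,0,0],[0,0,0],[0,0,0]])

```text
time_s: 10.33
tool_pos: [0.5643, -0.0469, 0.151]
tcp_rot: [-3.141, 0.0, 1.385]
ft_force: [-0.7, -0.3, -0.4]
grip_width: 0.009
```

```bash
python3 - <<'E'
from h import *
o=env.get_obs(); print(o['time_s'],o['tool_pos'],o['tcp_rot'],o['ft_force'],o['grip_width'])
im=optics.snapshot('wrist'); crop(im,280,140,360,230,7,'pics/w7.png')
im=optics.snapshot('scene'); crop(im,350,150,410,215,9,'pics/s7.png')
p=o['tool_pos']; R=Ro.from_euler('xyz',o['tcp_rot']).as_matrix(); n=p+R[:,2]*.0503;b=n.copy();b[2]=.103
for k in('wrist','scene','top'):
    print(k,proj(cam(k,o),n),proj(cam(k,o),b))
E
```

```text
10.3333 [ 0.56429945 -0.04692589  0.15095625] [-3.14099705e+00  3.13684783e-04  1.38460808e+00] [-0.65120254 -0.29329597 -0.3747439 ] 0.009018470800801868
wrist [318.70694015 208.96258502] [318.70378906 209.77142968]
scene [378.3397665  188.74571311] [378.42775183 187.73457814]
top [395.44350021 194.83501973] [395.59720401 194.73120919]
```

View pics/w7.png

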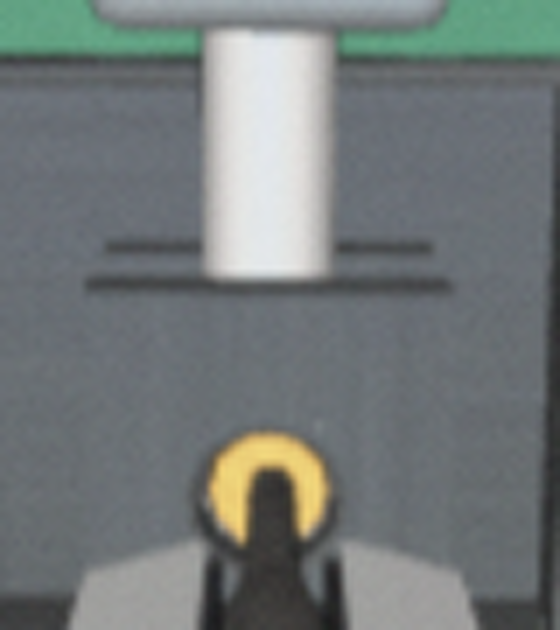

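View pics/s7.png

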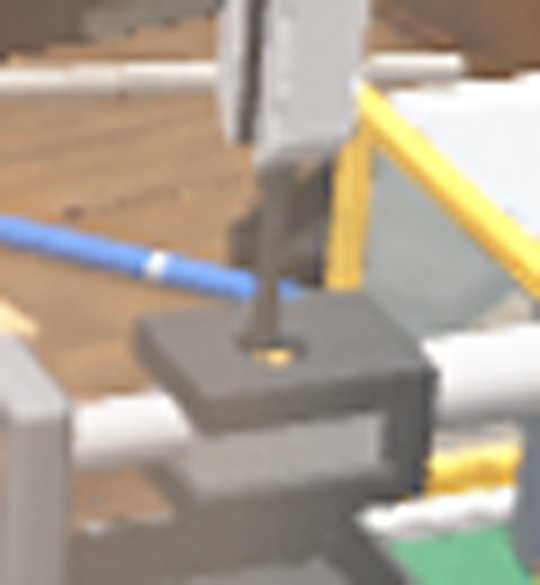

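Request:
arm_command(grip=[1,1,1], slide=[[-0.05,-0.01,0],[0,0,0],[0,0,0]], angular=[[0,0,0],[0,0,0],[0,0,0]])

```text
time_s: 10.68
tool_pos: [0.5642, -0.0479, 0.1514]
tcp_rot: [3.141, -0.0, 1.385]
ft_force: [0.1, -0.5, -1.3]
grip_width: 0.0094
```

```bash
python3 - <<'E'
from h import *
o=env.get_obs(); print(o['time_s'],o['tool_pos'],o['tcp_rot'],o['ft_force'],o['grip_width'])
im=optics.snapshot('wrist'); crop(im,300,190,340,230,15,'pics/w8.png')
im=optics.snapshot('scene'); crop(im,360,170,400,205,15,'pics/s8.png')
p=o['tool_pos']; R=Ro.from_euler('xyz',o['tcp_rot']).as_matrix(); n=p+R[:,2]*.0503;b=n.copy();b[2]=.103
for k in('wrist','scene'):
    C=cam(k,o)
    o0=(300,190) if k=='wrist' else (360,170)
    f=lambda P:((proj(C,P)-o0+.5)*15-.5).round()
    print(k,f(n),f(b),'rim extents',[f(b+R@np.array(v)) for v in((.00825,0,0),(-.00825,0,0),(0,.00825,0),(0,-.00825,0))])
E
```

```text
10.6833 [ 0.56418892 -0.04788436  0.15139753] [ 3.14142799e+00 -2.32460024e-05  1.38464872e+00] [ 0.11645075 -0.50722077 -1.34322495] 0.00938165795544055
wrist [288. 291.] [288. 301.] rim extents [array([288., 152.]), array([288., 448.]), array([441., 301.]), array([134., 301.])]
scene [288. 284.] [289. 272.] rim extents [array([234., 280.]), array([345., 264.]), array([264., 245.]), array([315., 299.])]
```

View pics/w8.png

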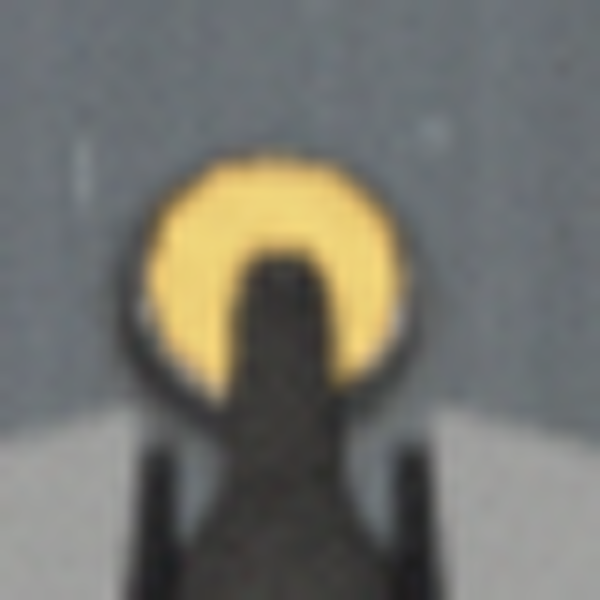

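View pics/s8.png

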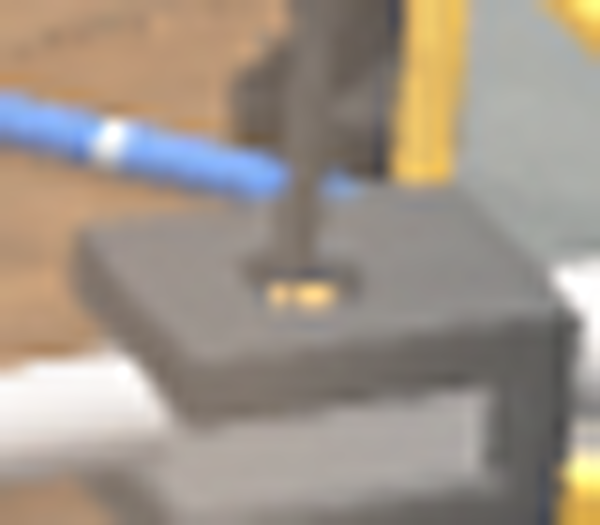

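Request:
arm_command(grip=[1,1,1,1,1,1], slide=[[-0.015,-0.035,0],[0,0,0],[0,0,0.1],[0,0,0.1],[0,0,0.1],[0,0,0.1]], angular=[[0,0,0],[0,0,0],[0,0,0],[0,0,0],[0,0,0],[0,0,0]], force=55)

```text
time_s: 11.28
tool_pos: [0.5636, -0.048, 0.1435]
tcp_rot: [3.141, -0.0, 1.385]
ft_force: [-2.3, 0.3, 9.7]
grip_width: 0.0093
```

Request:
arm_command(grip=[1,1,1], slide=[[0,0,0.1],[0,0,0.1],[0,0,0]], angular=[[0,0,0],[0,0,0],[0,0,0]])

```text
time_s: 11.53
tool_pos: [0.5635, -0.048, 0.1391]
tcp_rot: [3.142, 0.0, 1.385]
ft_force: [0.3, 0.5, 1.1]
grip_width: 0.0091
```

```bash
python3 - <<'E'
from h import *
o=env.get_obs(); print(o['time_s'],o['tool_pos'],o['tcp_rot'],o['ft_force'],o['ft_torque'],o['grip_width'])
im=optics.snapshot('wrist'); crop(im,280,170,360,260,7,'pics/w9.png')
im=optics.snapshot('scene'); crop(im,340,150,420,240,7,'pics/s9.png')
E
```

```text
11.5333 [ 0.56348779 -0.04796805  0.1390953 ] [3.14153847e+00 1.86883440e-05 1.38481742e+00] [0.2694011  0.48635882 1.11470675] [-0.08597832 -0.0610453  -0.00811576] 0.009123877833481356
```

View pics/w9.png

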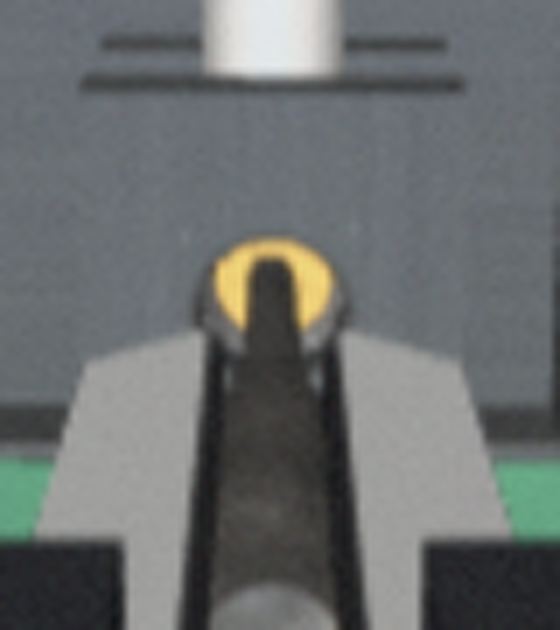

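View pics/s9.png

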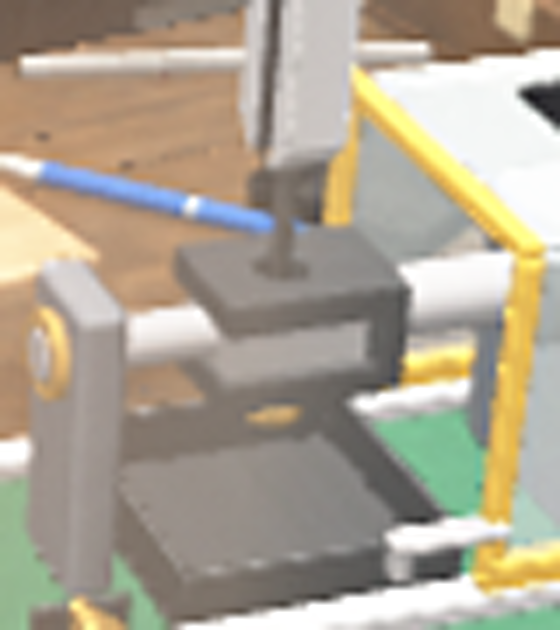

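Request:
arm_command(grip=[1,1,1,1,1,1,1,1,1,1,1], slide=[[0,0,0.1],[0,0,0.1],[0,0,0.1],[0,0,0.1],[0,0,0.1],[0,0,0.1],[0,0,0.1],[0,0,0.1],[0,0,0.05],[0,0,0],[0,0,0]], angular=[[0,0,0],[0,0,0],[0,0,0],[0,0,0],[0,0,0],[0,0,0],[0,0,0],[0,0,0],[0,0,0],[0,0,0],[0,0,0]])

```text
time_s: 12.55
tool_pos: [0.5633, -0.048, 0.1222]
tcp_rot: [-3.141, 0.0, 1.385]
ft_force: [-0.9, -0.8, 0.5]
grip_width: 0.0091
```

```bash
python3 - <<'E'
from h import *
o=env.get_obs(); print(o['time_s'],o['tool_pos'],o['tcp_rot'],o['ft_force'],o['grip_width'])
im=optics.snapshot('scene'); crop(im,320,140,440,260,5,'pics/s10.png')
E
```

```text
12.55 [ 0.56330173 -0.04803825  0.12217137] [-3.14130431e+00  2.28759579e-04  1.38471507e+00] [-0.88152155 -0.76514996  0.46391702] 0.009079847436510257
```

View pics/s10.png

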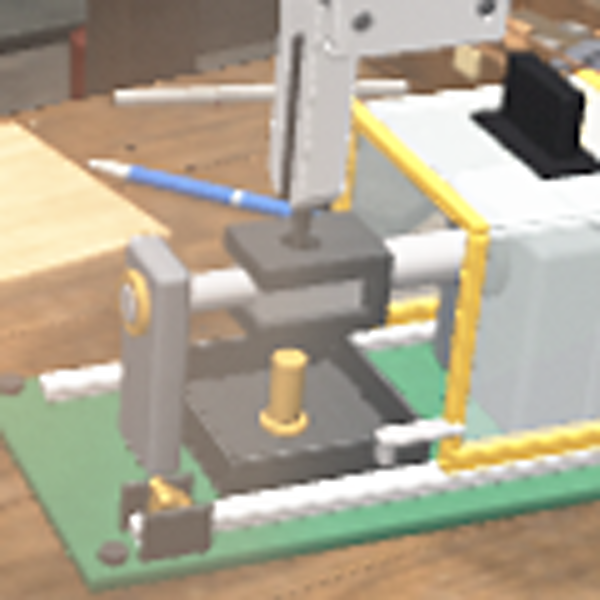

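Request:
arm_command(grip=[1,1,1,1,1,1,1,1,1,1], slide=[[0,0,-0.4],[0,0,-0.8],[0,0,-0.8],[0,0,-0.8],[0,0,-0.8],[0,0,-0.8],[0,0,-0.8],[0,0,0],[0,0,0],[0,0,0]], angular=[[0,0,0],[0,0,0],[0,0,0],[0,0,0],[0,0,0],[0,0,0],[0,0,0],[0,0,-0.88],[0,0,-0.88],[0,0,-0.88]])

```text
time_s: 13.43
tool_pos: [0.5636, -0.048, 0.2273]
tcp_rot: [3.141, -0.0, 1.599]
ft_force: [-0.3, -0.2, -0.5]
grip_width: 0.0089
```

Request:
arm_command(grip=[1,1,1,1,1,1,1,1,1,1,1,1,1,1,1,1,1,1,1,1], slide=[[0.88,-0.21,0],[0.88,-0.21,0],[0.88,-0.21,0],[0.88,-0.21,0],[0.88,-0.21,0],[0.88,-0.21,0],[0.88,-0.21,0],[0.88,-0.21,0],[0.88,-0.21,0],[0.88,-0.21,0],[0.88,-0.21,0],[0.88,-0.21,0],[0.88,-0.21,0],[0.88,-0.21,0],[0.88,-0.21,0],[0.88,-0.21,0],[0.88,-0.21,0],[0.88,-0.21,0],[0.88,-0.21,0],[0.82,-0.15,0]], angular=[[0,0,0],[0,0,0],[0,0,0],[0,0,0],[0,0,0],[0,0,0],[0,0,0],[0,0,0],[0,0,0],[0,0,0],[0,0,0],[0,0,0],[0,0,0],[0,0,0],[0,0,0],[0,0,0],[0,0,0],[0,0,0],[0,0,0],[0,0,0]])

```text
time_s: 15.1
tool_pos: [0.4715, 0.3016, 0.227]
tcp_rot: [3.141, -0.0, 1.596]
ft_force: [0.0, -0.4, 0.5]
grip_width: 0.0089
```

Request:
arm_command(grip=[1,1,1], slide=[[0,0,0.8],[0,0,0.8],[0,0,0.3]], angular=[[0,0,0],[0,0,0],[0,0,0]])

```text
time_s: 15.35
tool_pos: [0.4712, 0.3004, 0.1872]
tcp_rot: [-3.141, 0.001, 1.596]
ft_force: [-0.2, 0.1, 0.0]
grip_width: 0.0088
```

```bash
python3 - <<'E'
from h import *
o=env.get_obs(); print(o['time_s'],o['tool_pos'],o['tcp_rot'],o['ft_force'],o['grip_width'])
im=optics.snapshot('wrist'); crop(im,250,130,390,270,5,'pics/w11.png')
im=optics.snapshot('scene'); crop(im,190,200,290,330,5,'pics/s11.png')
o=env.get_obs(); print(o['time_s'],o['tool_pos'],o['tcp_rot'])
p=o['tool_pos']
print(proj(cam('wrist',o),p-[0,0,.0503]),proj(cam('scene'),p-[0,0,.0503]))
E
```

```text
15.35 [0.47115242 0.30044115 0.18721587] [-3.14067378e+00  1.12188656e-03  1.59644208e+00] [-0.23737645  0.11375343  0.01009485] 0.008799079844856991
15.45 [0.4714873  0.30011778 0.18791531] [-3.14062317e+00  1.24001917e-03  1.59560892e+00]
[318.91577558 208.94230178] [228.74040983 241.72125773]
```

View pics/w11.png

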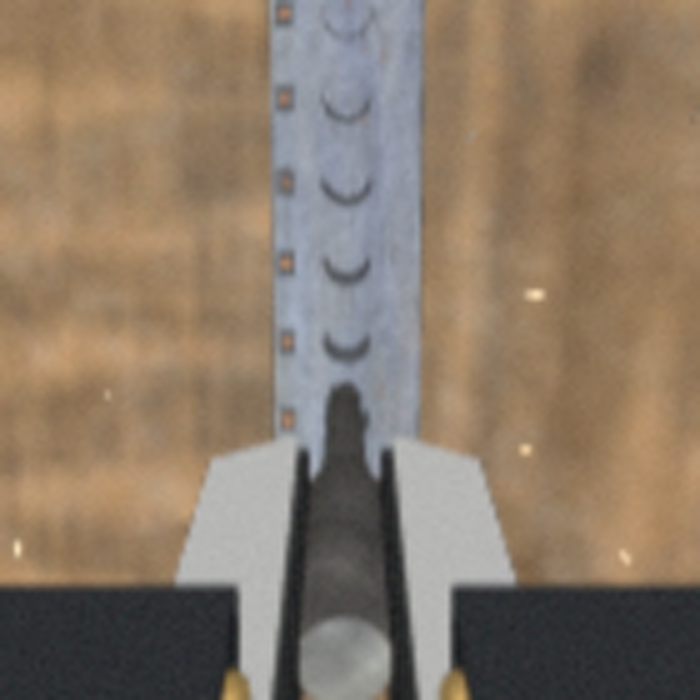

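View pics/s11.png

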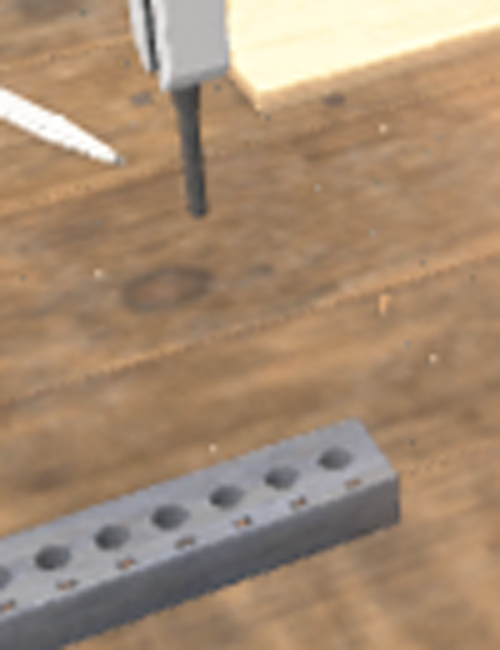

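Request:
arm_command(grip=[1,1,1,1,1,1,1,1,1], slide=[[0,0,0.8],[0,0,0.8],[0,0,0.8],[0,0,0.8],[0,0,0.8],[0,0,0.8],[0,0,0.5],[0,0,0],[0,0,0]], angular=[[0,0,0],[0,0,0],[0,0,0],[0,0,0],[0,0,0],[0,0,0],[0,0,0],[0,0,0],[0,0,0]])

```text
time_s: 16.2
tool_pos: [0.4722, 0.3006, 0.0829]
tcp_rot: [3.142, 0.0, 1.596]
ft_force: [-0.0, 0.5, 0.1]
grip_width: 0.0091
```

```bash
python3 - <<'E'
from h import *
o=env.get_obs(); print(o['time_s'],o['tool_pos'],o['tcp_rot'],o['ft_force'],o['grip_width'])
im=optics.snapshot('wrist'); crop(im,280,140,360,230,7,'pics/w12.png')
im=optics.snapshot('scene'); crop(im,210,260,280,320,10,'pics/s12.png')
p=o['tool_pos'];n=p-[0,0,.0503];b=n.copy();b[2]=.022
f=lambda u,o0,s:((u-o0+.5)*s-.5).round()
C=cam('wrist',o);print(f(proj(C,n),(280,140),7),f(proj(C,b),(280,140),7))
C=cam('scene',o);print(f(proj(C,n),(210,260),10),f(proj(C,b),(210,260),10))
E
```

```text
16.2 [0.47216438 0.30059779 0.08288348] [3.14150931e+00 7.83422668e-05 1.59552603e+00] [-0.02323963  0.48048495  0.11242711] 0.00910613236944746
[275. 486.] [275. 462.]
[243. 346.] [248. 395.]
```

View pics/w12.png

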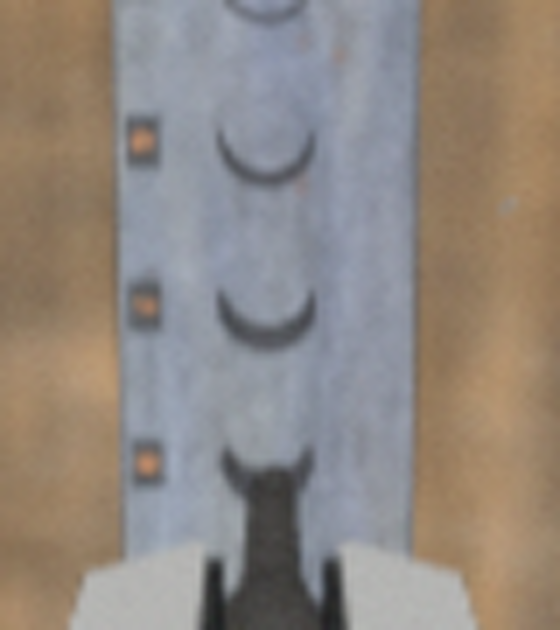

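View pics/s12.png

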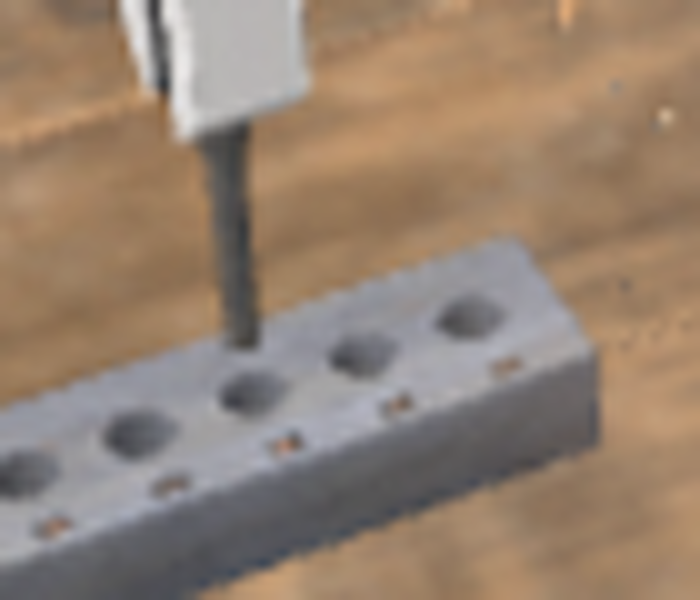

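Request:
arm_command(grip=[1,1,1,1,1,1,1,1,1], slide=[[0,-0.03,0],[0,0,0.2],[0,0,0.2],[0,0,0.2],[0,0,0.2],[0,0,0.2],[0,0,0.2],[0,0,0.08],[0,0,0]], angular=[[0,0,0],[0,0,0],[0,0,0],[0,0,0],[0,0,0],[0,0,0],[0,0,0],[0,0,0],[0,0,0]])

```text
time_s: 17.05
tool_pos: [0.4711, 0.3005, 0.0563]
tcp_rot: [-3.141, 0.0, 1.596]
ft_force: [-0.5, 0.6, -1.3]
grip_width: 0.009
```

```bash
python3 - <<'E'
from h import *
o=env.get_obs(); print(o['time_s'],o['tool_pos'],o['tcp_rot'],o['ft_force'],o['ft_torque'],o['grip_width'])
im=optics.snapshot('wrist'); crop(im,280,140,360,230,7,'pics/w13.png')
im=optics.snapshot('scene'); crop(im,210,260,280,320,10,'pics/s13.png')
E
```

```text
17.05 [0.4711147  0.30048594 0.05633996] [-3.14113554e+00  3.47392744e-04  1.59587631e+00] [-0.53539724  0.55537375 -1.34429861] [-0.05146006  0.04868926 -0.01254407] 0.008984870261787936
```

View pics/s13.png

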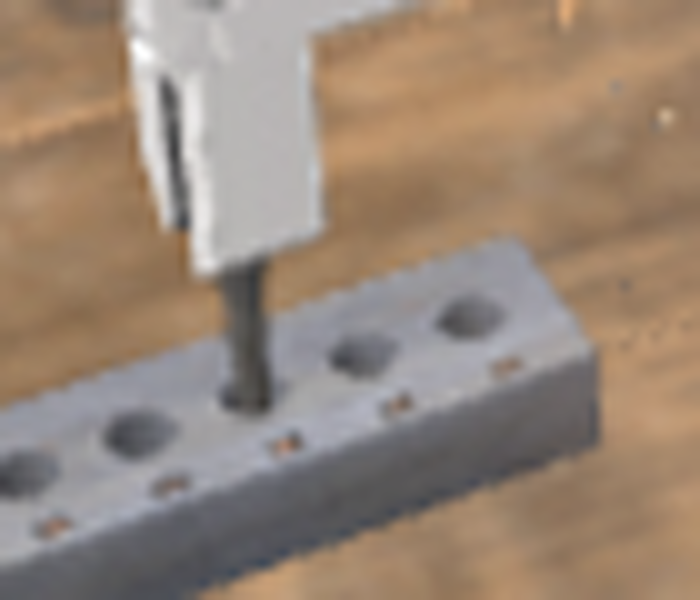

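Request:
arm_command(grip=[0.6,0.2,0,0,0,0,0,0,0,0], slide=[[0,0,0],[0,0,0],[0,0,0],[0,0,0],[0,0,0],[0,0,0],[0,0,0],[0,0,0],[0,0,0],[0,0,0]], angular=[[0,0,0],[0,0,0],[0,0,0],[0,0,0],[0,0,0],[0,0,0],[0,0,0],[0,0,0],[0,0,0],[0,0,0]])

```text
time_s: 17.98
tool_pos: [0.4712, 0.3006, 0.0567]
tcp_rot: [-3.142, 0.0, 1.596]
ft_force: [-0.6, -0.1, 0.6]
grip_width: 0.0469
```

```bash
python3 - <<'E'
from h import *
o=env.get_obs(); print(o['time_s'],o['tool_pos'],o['ft_force'],o['grip_width'])
im=optics.snapshot('wrist'); crop(im,220,130,420,330,3,'pics/w14.png')
E
```

```text
17.9833 [0.47119352 0.30061943 0.05667862] [-0.61423202 -0.1106124   0.63304456] 0.046946289441091915
```

View pics/w14.png

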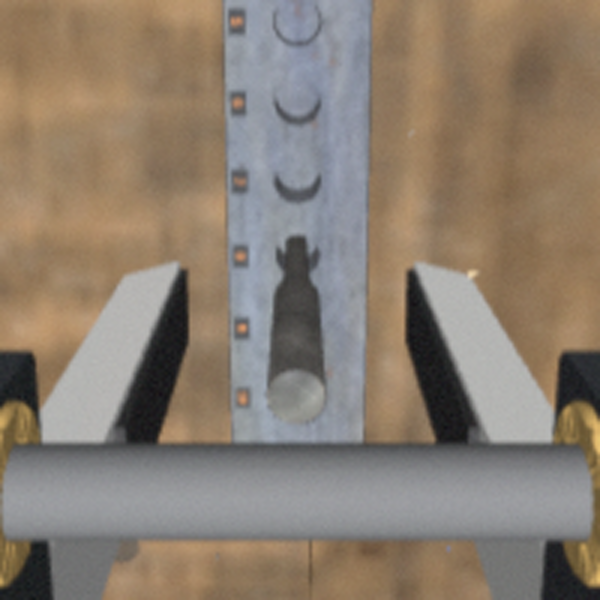

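Request:
arm_command(grip=[0,0,0,0,0,0,0,0,0,0,0], slide=[[0,0,-0.3],[0,0,-0.8],[0,0,-0.8],[0,0,-0.9],[0,0,-0.9],[0,0,-0.9],[0,0,-0.9],[0,0,-0.9],[0,0,-0.9],[0,0,-0.9],[0,0,-0.4]], angular=[[0,0,0],[0,0,0],[0,0,0],[0,0,0],[0,0,0],[0,0,0],[0,0,0],[0,0,0],[0,0,0],[0,0,0],[0,0,0]])

```text
time_s: 18.95
tool_pos: [0.4719, 0.3009, 0.2312]
tcp_rot: [3.14, -0.002, 1.596]
ft_force: [0.4, 0.3, 0.0]
grip_width: 0.0471
```

Request:
arm_command(grip=[0,0,0,0,0,0,0,0,0,0,0,0,0,0,0,0,0,0], slide=[[0,0,0],[0,0,0],[0,0,0],[0,0,0],[0,0,0],[0,0,0],[0,0,0],[0,0,0],[0,0,0],[0,0,0],[0,0,0],[0,0,0],[0,0,0],[0,0,0],[0,0,0],[0,0,0],[0,0,0],[0,0,0]], angular=[[0,0,-1],[0,0,-1],[0,0,-1],[0,0,-1],[0,0,-1],[0,0,-1],[0,0,-1],[0,0,-1],[0,0,-1],[0,0,-1],[0,0,-1],[0,0,-1],[0,0,-1],[0,0,-1],[0,0,-1],[0,0,-1],[0,0,-1],[0,0,0]])

```text
time_s: 20.45
tool_pos: [0.4711, 0.3004, 0.2285]
tcp_rot: [-3.141, -0.0, 2.96]
ft_force: [0.2, 0.6, -1.5]
grip_width: 0.0469
```

```bash
python3 - <<'E'
from h import *
o=env.get_obs(); print(o['time_s'],o['tool_pos'],o['tcp_rot'],o['ft_force'],o['joint_pos'])
im=optics.snapshot('scene'); crop(im,140,240,280,345,5,'pics/s15.png')
E
```

```text
20.45 [0.47108075 0.30040843 0.22846515] [-3.14125216e+00 -2.50578149e-04  2.95997421e+00] [ 0.22251155  0.62609929 -1.53985008] [-0.92302416  0.21728768  0.28159895  1.8561319  -0.06800562  1.07786612
  0.773709  ]
```

View pics/s15.png

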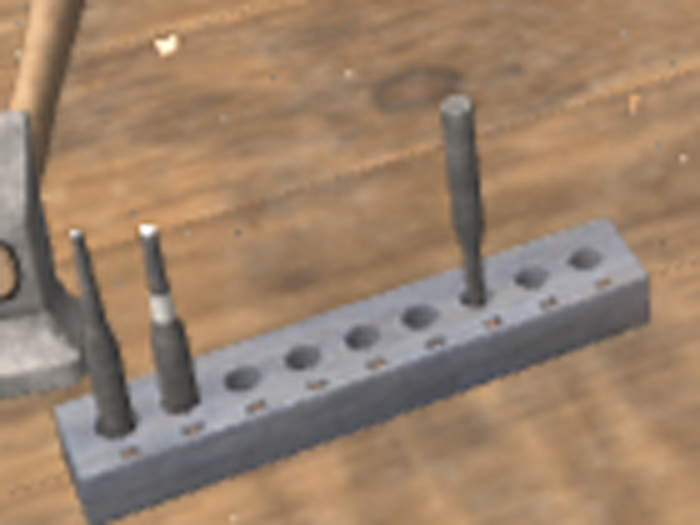

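The punch stands in its hole as it did at the start. Now to the guard handle.

Request:
arm_command(grip=[0,0,0,0,0,0,0,0,0,0,0,0,0,0,0,0,0,0,0,0], slide=[[-0.33,-0.9,0],[-0.33,-0.9,0],[-0.33,-0.9,0],[-0.33,-0.9,0],[-0.33,-0.9,0],[-0.33,-0.9,0],[-0.33,-0.9,0],[-0.33,-0.9,0],[-0.33,-0.9,0],[-0.33,-0.9,0],[-0.33,-0.9,0],[-0.33,-0.9,0],[-0.33,-0.9,0],[-0.33,-0.9,0],[-0.33,-0.9,0],[-0.33,-0.9,0],[-0.33,-0.9,0],[-0.33,-0.9,0],[-0.33,-0.9,0],[-0.33,-0.9,0]], angular=[[0,0,0],[0,0,0],[0,0,0],[0,0,0],[0,0,0],[0,0,0],[0,0,0],[0,0,0],[0,0,0],[0,0,0],[0,0,0],[0,0,0],[0,0,0],[0,0,0],[0,0,0],[0,0,0],[0,0,0],[0,0,0],[0,0,0],[0,0,0]])

```text
time_s: 22.17
tool_pos: [0.5345, -0.0785, 0.2287]
tcp_rot: [3.142, 0.0, 2.952]
ft_force: [0.1, -0.4, 0.5]
grip_width: 0.0471
```

Request:
arm_command(grip=[0,0,0,0,0,0], slide=[[-0.3,-0.9,0],[-0.3,-0.9,0],[-0.3,-0.9,0],[-0.3,-0.8,0],[0,0,0],[0,0,0]], angular=[[0,0,0],[0,0,0],[0,0,0],[0,0,0],[0,0,0],[0,0,0]])

```text
time_s: 22.67
tool_pos: [0.5449, -0.1514, 0.2285]
tcp_rot: [-3.141, -0.0, 2.952]
ft_force: [0.5, 0.4, 0.7]
grip_width: 0.0468
```

```bash
python3 - <<'E'
from h import *
o=env.get_obs(); print(o['time_s'],o['tool_pos'],o['tcp_rot'],o['ft_force'],o['joint_pos'])
im=optics.snapshot('wrist'); cv2.imwrite('pics/w16.png',im)
C=cam('wrist',o); print(proj(C,o['tool_pos']*[1,1,0]+[0,0,.166]))
im=optics.snapshot('scene'); crop(im,310,60,490,260,3,'pics/s16.png')
E
```

```text
22.6667 [ 0.54493621 -0.15142231  0.22850952] [-3.14124242e+00 -3.55977006e-04  2.95187215e+00] [0.47155848 0.42989899 0.74738915] [-0.3214055   0.24985043  0.57418836  1.85436926 -0.15234142  1.08134573
  1.69167025]
[319.26750875 205.86160655]
```

View pics/w16.png

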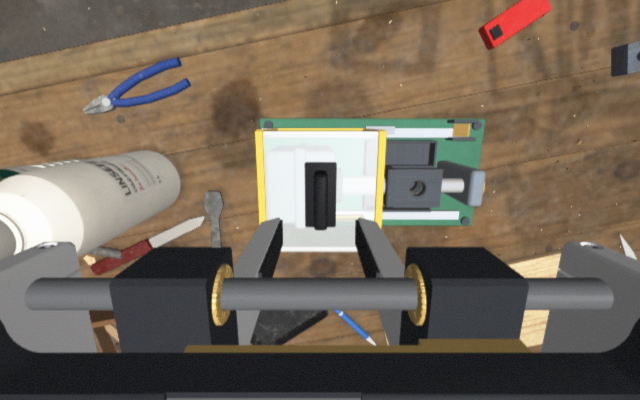

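View pics/s16.png

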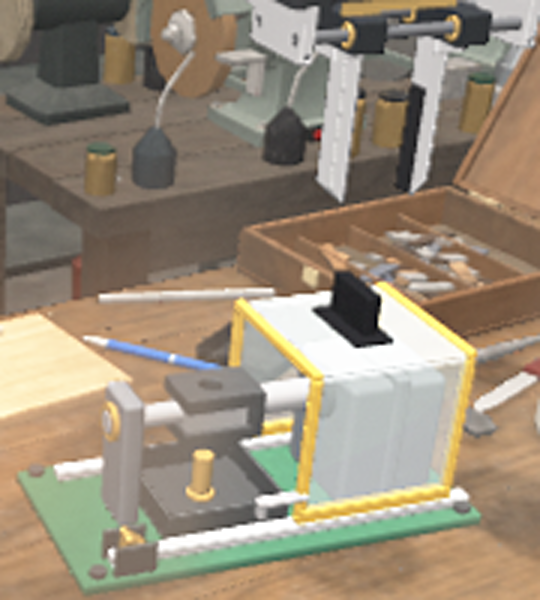

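Request:
arm_command(grip=[0,0,0,0,0,0,0,0,0], slide=[[0.2,0.04,0.4],[0,0,0.7],[0,0,0.7],[0,0,0.7],[0,0,0.7],[0,0,0.7],[0,0,0.5],[0,0,0],[0,0,0]], angular=[[0,0,0],[0,0,0],[0,0,0],[0,0,0],[0,0,0],[0,0,0],[0,0,0],[0,0,0],[0,0,0]])

```text
time_s: 23.52
tool_pos: [0.541, -0.1489, 0.1404]
tcp_rot: [-3.141, -0.001, 2.956]
ft_force: [0.7, 0.3, -0.1]
grip_width: 0.0467
```

```bash
python3 - <<'E'
from h import *
o=env.get_obs(); print(o['time_s'],o['tool_pos'],o['tcp_rot'],o['ft_force'])
im=optics.snapshot('wrist'); crop(im,200,100,440,340,2.5,'pics/w17.png')
im=optics.snapshot('scene'); crop(im,350,60,490,220,4,'pics/s17.png')
E
```

```text
23.5167 [ 0.54104119 -0.1488674   0.14042719] [-3.14137807e+00 -9.07732981e-04  2.95613671e+00] [ 0.70543096  0.28116083 -0.05466079]
```

View pics/w17.png

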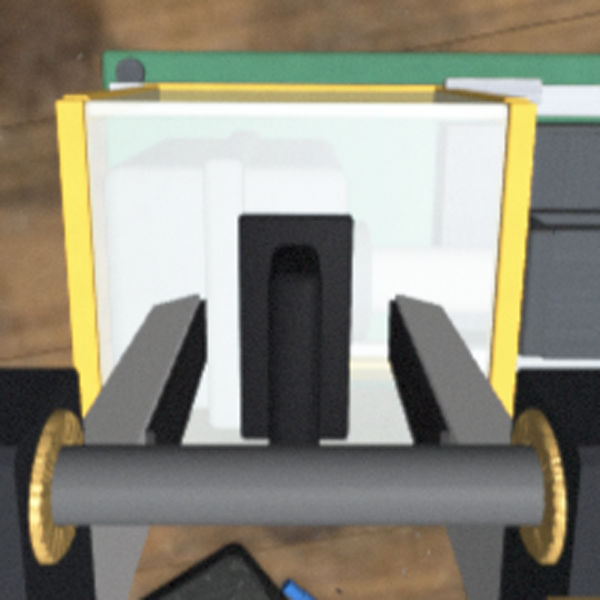

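View pics/s17.png

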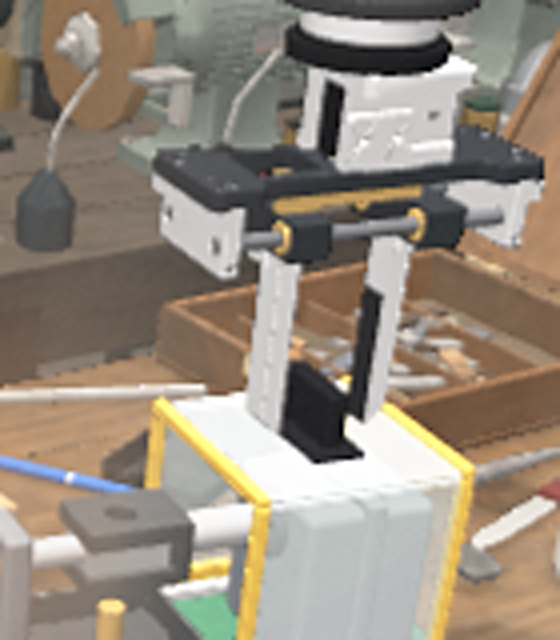

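Request:
arm_command(grip=[1,1,1,1,1,1,1,1,1], slide=[[0,0,0],[0,0,0],[0,0,0],[0,0,0],[0,0,0],[0,0,0],[0,0,0],[0,0,0],[0,0,0]], angular=[[0,0,0],[0,0,0],[0,0,0],[0,0,0],[0,0,0],[0,0,0],[0,0,0],[0,0,0],[0,0,0]], force=25)

```text
time_s: 24.37
tool_pos: [0.5414, -0.1493, 0.1408]
tcp_rot: [3.142, 0.0, 2.956]
ft_force: [-1.5, 0.5, 2.9]
grip_width: 0.0117
```

Request:
arm_command(grip=[1,1,1,1,1,1,1,1,1,1], slide=[[0,0.1,0],[0,0.3,0],[0,0.4,0],[0,0.5,0],[0,0.5,0],[0,0.5,0],[0,0.5,0],[0,0.5,0],[0,0.4,0],[0,0,0]], angular=[[0,0,0],[0,0,0],[0,0,0],[0,0,0],[0,0,0],[0,0,0],[0,0,0],[0,0,0],[0,0,0],[0,0,0]])

```text
time_s: 25.2
tool_pos: [0.556, -0.0738, 0.1408]
tcp_rot: [3.141, 0.001, 2.958]
ft_force: [6.2, 0.6, -1.1]
grip_width: 0.0122
```

```bash
python3 - <<'E'
from h import *
o=env.get_obs(); print(o['time_s'],o['tool_pos'],o['tcp_rot'],o['ft_force'],o['grip_width'])
im=optics.snapshot('scene'); crop(im,300,60,480,260,3,'pics/s18.png')
E
```

```text
25.2 [ 0.55599197 -0.07380005  0.14077158] [3.14079685e+00 6.89005269e-04 2.95846942e+00] [ 6.20747207  0.56349505 -1.14003238] 0.01217104630770943
```

View pics/s18.png

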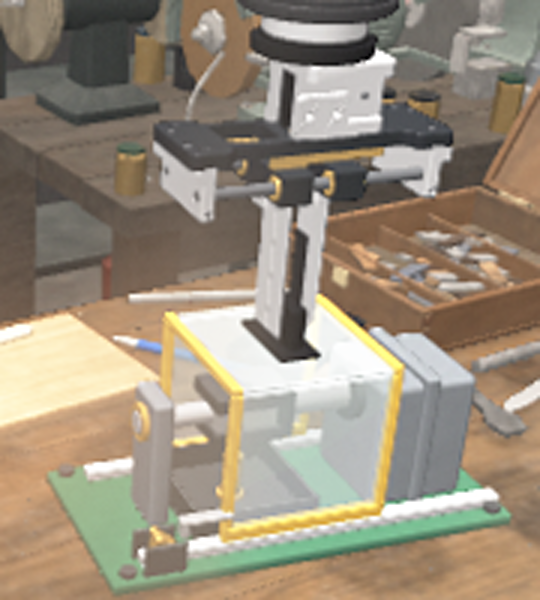

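Request:
arm_command(grip=[1,1,1,1,1,1], slide=[[-0.02,0.2,0],[0,0.2,0],[0,0.2,0],[0,0.2,0],[0,0.2,0],[0,0,0]], angular=[[0,0,0],[0,0,0],[0,0,0],[0,0,0],[0,0,0],[0,0,0]])

```text
time_s: 25.75
tool_pos: [0.5595, -0.0558, 0.1408]
tcp_rot: [3.141, 0.0, 2.957]
ft_force: [4.7, 1.5, 1.7]
grip_width: 0.0117
```

```bash
python3 - <<'E'
from h import *
o=env.get_obs(); print(o['time_s'],o['tool_pos'],o['tcp_rot'],o['ft_force'],o['grip_width'])
im=optics.snapshot('scene'); crop(im,310,140,440,260,5,'pics/s19.png')
E
```

```text
25.75 [ 0.55950243 -0.05578904  0.14078036] [3.14114204e+00 2.87511527e-04 2.95698686e+00] [4.66428636 1.47924171 1.66563987] 0.011728219254505401
```

View pics/s19.png

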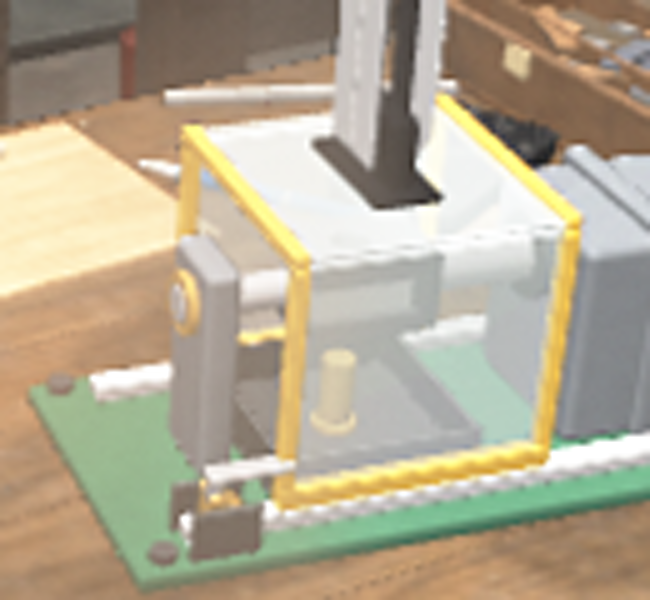

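Request:
arm_command(grip=[1,1,1,1,1], slide=[[-0.01,0.1,0],[0,0.1,0],[0,0.1,0],[0,0,0],[0,0,0]], angular=[[0,0,0],[0,0,0],[0,0,0],[0,0,0],[0,0,0]])

```text
time_s: 26.22
tool_pos: [0.5605, -0.0507, 0.1407]
tcp_rot: [3.141, -0.0, 2.956]
ft_force: [3.0, 0.3, 4.5]
grip_width: 0.0117
```

```bash
python3 - <<'E'
from h import *
o=env.get_obs(); print(o['time_s'],o['tool_pos'],o['tcp_rot'],o['ft_force'],o['grip_width'])
im=optics.snapshot('scene'); crop(im,310,190,390,260,8,'pics/s20.png')
E
```

```text
26.2167 [ 0.56048924 -0.05071181  0.1407356 ] [ 3.14130588e+00 -3.85666742e-05  2.95618229e+00] [2.98986575 0.34259319 4.52551119] 0.011659279506274671
```

View pics/s20.png

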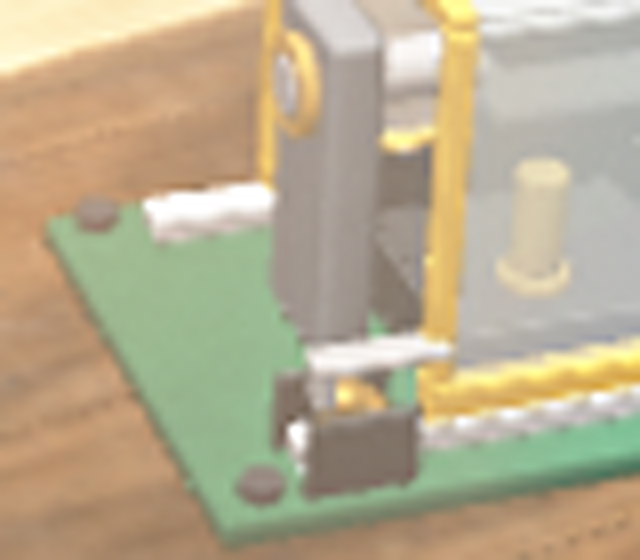

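Request:
arm_command(grip=[1,1,1,1,1], slide=[[0,0.1,0],[0,0.1,0],[0,0.1,0],[0,0,0],[0,0,0]], angular=[[0,0,0],[0,0,0],[0,0,0],[0,0,0],[0,0,0]])

```text
time_s: 26.68
tool_pos: [0.5611, -0.0476, 0.1407]
tcp_rot: [-3.139, -0.0, 2.954]
ft_force: [0.6, -13.3, 6.9]
grip_width: 0.0117
```

```bash
python3 - <<'E'
from h import *
o=env.get_obs(); print(o['time_s'],o['tool_pos'],o['tcp_rot'],o['ft_force'],o['grip_width'])
im=optics.snapshot('scene'); crop(im,310,190,390,260,8,'pics/s21.png')
E
```

```text
26.6833 [ 0.56108474 -0.0475978   0.14072584] [-3.13908298e+00 -5.25595404e-05  2.95405442e+00] [  0.56946347 -13.27535232   6.91330806] 0.011707801660890983
```

View pics/s21.png

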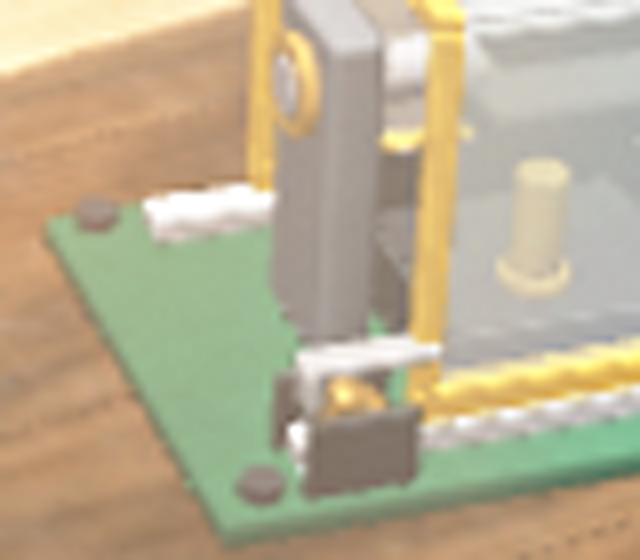

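Request:
arm_command(grip=[1,1,1], slide=[[0,0.05,0],[0,0,0],[0,0,0]], angular=[[0,0,0],[0,0,0],[0,0,0]])

```text
time_s: 26.98
tool_pos: [0.5611, -0.0476, 0.1407]
tcp_rot: [-3.138, 0.0, 2.953]
ft_force: [-0.8, -17.9, 7.0]
grip_width: 0.0123
```

```bash
python3 - <<'E'
from h import *
o=env.get_obs(); print(o['time_s'],o['tool_pos'],o['ft_force'],o['grip_width'])
E
```

```text
26.9833 [ 0.56111701 -0.04755789  0.14074967] [ -0.80748115 -17.89456002   7.01220221] 0.01229786211843055
```

Request:
arm_command(grip=[1,1,1,1,1], slide=[[0,-0.1,0],[0,-0.1,0],[0,-0.05,0],[0,0,0],[0,0,0]], angular=[[0,0,0],[0,0,0],[0,0,0],[0,0,0],[0,0,0]])

```text
time_s: 27.4
tool_pos: [0.5608, -0.0491, 0.1407]
tcp_rot: [3.142, 0.0, 2.956]
ft_force: [3.5, -2.9, 6.1]
grip_width: 0.0118
```

```bash
python3 - <<'E'
from h import *
o=env.get_obs(); print(o['time_s'],o['tool_pos'],o['ft_force'],o['grip_width'])
E
```

```text
27.4 [ 0.5608125  -0.04909686  0.14074997] [ 3.46277445 -2.90932803  6.12713551] 0.011843024651153783
```

Request:
arm_command(grip=[1,1,1,1], slide=[[0,-0.05,0],[0,-0.05,0],[0,0,0],[0,0,0]], angular=[[0,0,0],[0,0,0],[0,0,0],[0,0,0]])

```text
time_s: 27.73
tool_pos: [0.5605, -0.0508, 0.1407]
tcp_rot: [3.141, 0.0, 2.956]
ft_force: [3.0, -0.7, 6.3]
grip_width: 0.0117
```

```bash
python3 - <<'E'
from h import *
o=env.get_obs(); print(o['time_s'],o['tool_pos'],o['ft_force'],o['grip_width'])
im=optics.snapshot('scene'); crop(im,310,190,390,260,8,'pics/s22.png')
E
```

```text
27.7333 [ 0.56047901 -0.05082341  0.14074405] [ 3.02865669 -0.65788015  6.31859866] 0.011684222013575949
```

View pics/s22.png

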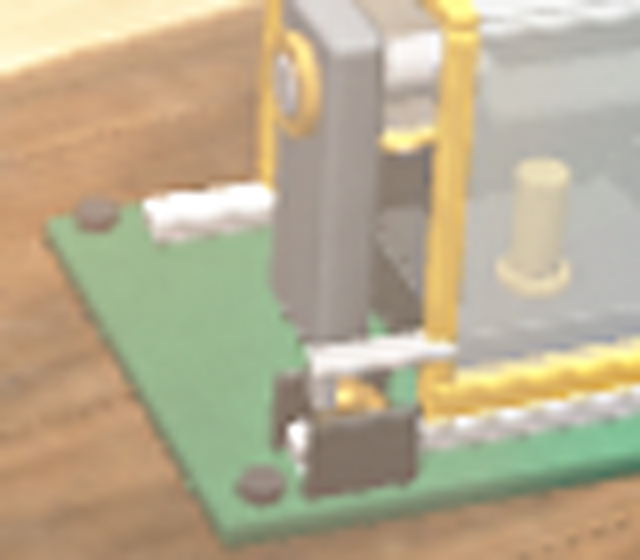

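Request:
arm_command(grip=[1,1,1,1,1,1], slide=[[0,0.1,0],[0,0.1,0],[0,0.1,0],[0,0.05,0],[0,0.05,0],[0,0,0]], angular=[[0,0,0],[0,0,0],[0,0,0],[0,0,0],[0,0,0],[0,0,0]])

```text
time_s: 28.28
tool_pos: [0.5611, -0.0475, 0.1407]
tcp_rot: [-3.137, -0.0, 2.953]
ft_force: [-1.5, -23.0, 7.1]
grip_width: 0.0119
```

```bash
python3 - <<'E'
from h import *
o=env.get_obs(); print(o['time_s'],o['tool_pos'],o['ft_force'],o['tcp_rot'],o['grip_width'])
im=optics.snapshot('scene'); crop(im,335,225,370,255,16,'pics/s23.png')
im=optics.snapshot('wrist'); cv2.imwrite('pics/w23.png',im)
E
```

```text
28.2833 [ 0.56109112 -0.04752385  0.14073275] [ -1.52478725 -23.0459568    7.14233177] [-3.13714061e+00 -6.90820632e-05  2.95268285e+00] 0.01194436598968
```

View pics/s23.png

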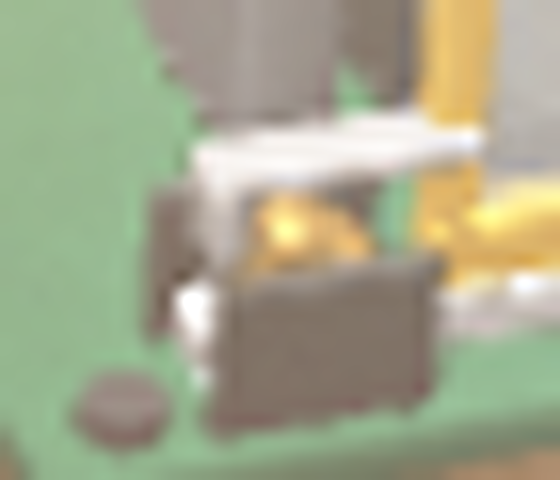

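View pics/w23.png

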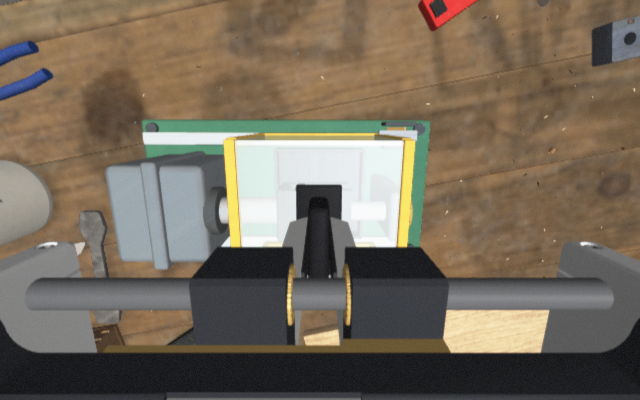

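Request:
arm_command(grip=[1,1,0.5,0,0,0,0,0,0,0], slide=[[0,-0.05,0],[0,0,0],[0,0,0],[0,0,0],[0,0,0],[0,0,0],[0,0,0],[0,0,0],[0,0,0],[0,0,0]], angular=[[0,0,0],[0,0,0],[0,0,0],[0,0,0],[0,0,0],[0,0,0],[0,0,0],[0,0,0],[0,0,0],[0,0,0]])

```text
time_s: 29.22
tool_pos: [0.5617, -0.0441, 0.1407]
tcp_rot: [-3.142, -0.0, 2.956]
ft_force: [0.4, 1.1, -0.6]
grip_width: 0.0467
```

```bash
python3 - <<'E'
from h import *
o=env.get_obs(); print(o['time_s'],o['tool_pos'],o['ft_force'],o['tcp_rot'],o['grip_width'])
im=optics.snapshot('scene'); crop(im,335,225,370,255,16,'pics/s24.png')
im=optics.snapshot('wrist'); crop(im,200,100,440,340,2.5,'pics/w24.png')
E
```

```text
29.2167 [ 0.56166045 -0.0441246   0.14065286] [ 0.44903693  1.11702139 -0.55864091] [-3.14155636e+00 -1.20479156e-04  2.95610219e+00] 0.04668999470707624
```

View pics/s24.png

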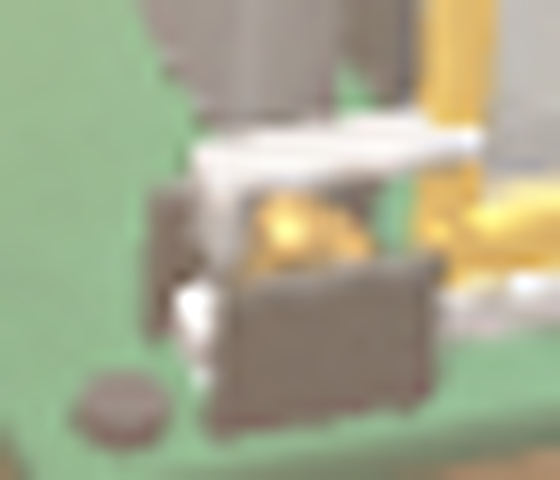

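View pics/w24.png

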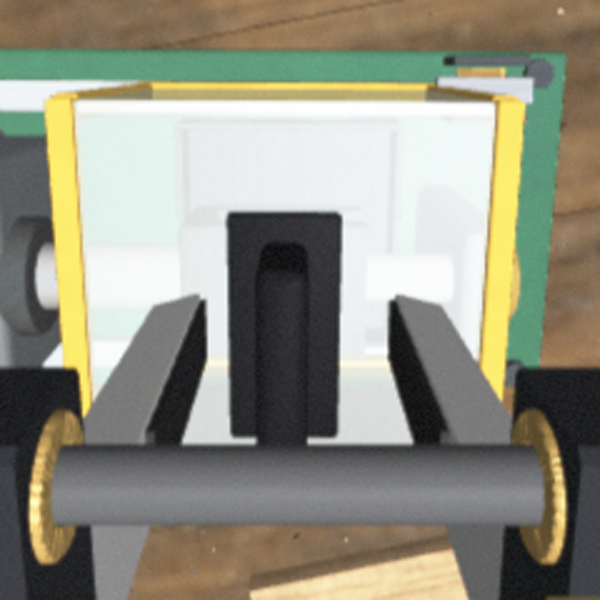

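Request:
arm_command(grip=[0,0,0,0,0,0,0,0], slide=[[0,0,-0.3],[0,0,-0.8],[0,0,-0.8],[0,0,-0.8],[0,0,-0.8],[0,0,-0.8],[0,0,0],[0,0,0]], angular=[[0,0,0],[0,0,0],[0,0,0],[0,0,0],[0,0,0],[0,0,0],[0,0,0],[0,0,0]])

```text
time_s: 29.98
tool_pos: [0.5621, -0.0442, 0.2276]
tcp_rot: [3.141, 0.002, 2.956]
ft_force: [0.1, 0.4, -0.8]
grip_width: 0.0469
```

```bash
python3 - <<'E'
from h import *
o=env.get_obs(); print(o['time_s'],o['tool_pos'],o['ft_force'])
b=optics.snapshot('scene'); cv2.imwrite('pics/s25f.png',b); a=cv2.imread('pics/scene0.png')
z=[cv2.resize(i[225:255,335:370],None,fx=11,fy=11,interpolation=cv2.INTER_CUBIC) for i in(a,b)]
cv2.imwrite('pics/cmp.png',np.hstack(z))
E
```

```text
29.9833 [ 0.56212416 -0.04419385  0.22757134] [ 0.09019537  0.41246746 -0.83278094]
```

View pics/cmp.png

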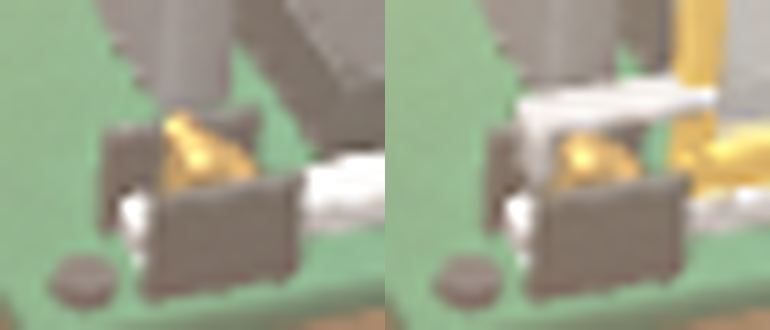

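View pics/s25f.png

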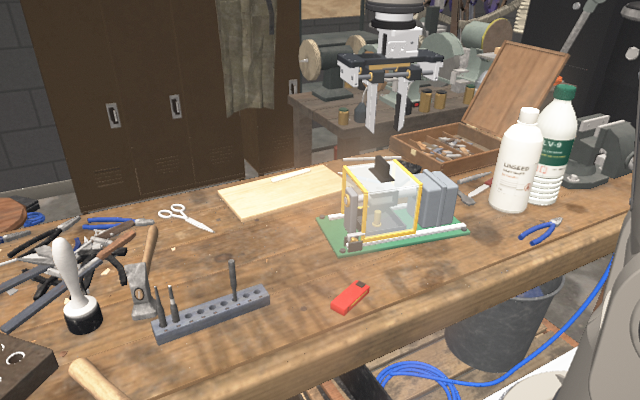

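```bash
python3 - <<'E'
from cell import env
print(env.sign_off()); print(env.get_obs()['time_s'])
E
```

```text
the job is handed in; nothing more can be done
None
the job is handed in; nothing more can be done
```

The pin is out and in the pan, the punch is back in its original hole, and the guard is fully shut. I handed the job in at about 30 s.

**What I did**
- **Pin:** I drove it down with the punch, seeing about 10 N on the wrist. It fell and now stands in the pan.
- **Punch:** I set it back in its home hole. The picture afterwards shows it standing there as it did at the start.
- **Guard:** I slid it about 104 mm to its end stop and pressed it against the stop with about 23 N. Then I opened the fingers and lifted clear.

**Last checks**
- **Guard position:** it did not move after the fingers let go.
- **Latch:** in the picture its brass stands at the same height as at the start, next to the guard's tooth, so it looks caught. I judged this from pictures only.
- **Contact:** nothing was touching the robot at hand-in; the wrist force was under 1 N.

**One check that disagreed:** after first reaching the stop, I pulled back gently with the handle still held. The guard came back about 3 mm with little force. Either the latch had not caught that time, or it holds only weakly. I then shut it again harder. I did not repeat the pull test, so as not to undo it.

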